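Clamp the canister in the bench bar clamp

TASK

Secure the white blue-capped canister in the bench bar clamp: push it back flat against the fixed jaw, slide the free jaw along its bar up against it until the jaw cocks and binds, then screw the star handle firmly tight (but do not crush the canister) and let go. Keep the canister standing upright and leave the other things on the bench where they are.

Things in the scene. Friction and masses are not known exactly. Their poses are not given: they have to be found in the camera images.
- clamp: Bar clamp fixed to the bench, lying flat. Origin on the bench, straight under the middle of the fixed jaw's face and the screw's axis. y runs from fixed to free jaw, along bar and screw; x across, away from the robot; z up. Screw axis: x = 0, 60 mm high. Steel bar 24 mm wide, 14 mm thick, at x = -90 mm, y = -60 to 450 mm, centre 60 mm high; its end block (70 mm wide and high) at y = 423 to 457 mm.
- fixed_jaw: Blue fixed jaw with a black rubber face, 88 mm wide, reaching 97 mm high; same origin and axes as clamp. The face is the plane y = 0 and looks to +y; the block behind it is 92 mm high, from x = -120 to +45 mm.
- canister: Loose white plastic canister: body 90 mm (its x) by 100 mm (its y) by 105 mm tall, 0.4 to 0.85 kg; blue cap 48 mm wide, its top 135 mm up, 20 mm to +y of centre. Origin: middle of its underside. Starts between the jaws, 10 to 60 mm short of the fixed jaw, turned by up to 0.22 rad; slides on the bench under 3 to 8 N when pushed low.
- canister_mid (a point): centre of the canister's body, 52.5 mm above its underside
- jaw_push (a point): Middle of the back (+y) face of the orange push tab, 105 mm high, that stands on the free jaw's blue sleeve straight above the bar. Tab 56 mm wide (x), 10 mm thick, from 82 to 126 mm high. Sleeve on the bar 58 mm wide, 44 mm long, top 82 mm high; from it a blue arm 26 mm thick, 30 mm high reaches 90 mm to +x and carries the screw. Push the tab's middle towards -y, in line with the bar.
- jaw_slide (a joint): Place of the free jaw along the bar, m: 0 far end, growing towards the fixed jaw to 0.19; starts 0 to 0.06. Gap from pad to fixed jaw, jaw square: 0.255 - jaw_slide - 0.0028 x handle. Pushed at the tab it slides under about 2 N; pushed out at the screw it cocks and jams. With the pad on the work, 10 to 15 N at the tab makes it cock and bind; it stays so when let go.
- jaw (a joint): Tilt of the free jaw about the vertical, rad: 0 square (play on the bar lets it tilt some 0.08 either way); positive when its pad end lags behind, pushed back by the work; bound at about +0.09, rising to about 0.15 as the screw is tightened.
- pad: Springy black rubber pad, 34 mm across and 14 mm thick, on the front end of the steel screw spindle. Origin: middle of its front face, 60 mm high; its -y axis points to the canister. It advances with the handle and yields about 1 mm per 8 N, up to 14 mm.
- handle_hub (a point): Centre of the star handle on the back end of the screw, 120 mm behind the pad's face, 60 mm high, axis along y of the clamp. Six arms 60 degrees apart, each 51 mm long from the axis, 14 mm thick (one orange), hub 30 mm across. Reaches up to 111 mm high. Turn it by pushing the end of an arm sideways where it stands near upright; an arm that leans far towards the finger jams.
- handle (a joint): Angle of the star handle, rad, 0 to 9.4; starts 0 to 1.5. Growing = tightening: clockwise seen from behind it, so the arms' tops move to the clamp's -x (to the robot). Pad advances 2.8 mm per rad. An arm points straight up at multiples of pi/3. Idle it takes 0.14 N m (4 N at an arm); 2 to 4 rad after the pad meets the work it is tight (10 N and more) and springs back if forced on.
- spare_can_mid (a point): Bystander, leave alone: taller white canister with a white cap, 75 x 110 x 120 mm; point half-way up its middle
- amber_mid (a point): Bystander, leave alone: amber bottle 60 mm across, 130 mm tall; point half-way up its middle
- jar_mid (a point): Bystander, leave alone: clear jar with blue lid, 64 mm across, 70 mm tall; point half-way up its middle
- beaker_mid (a point): Bystander, leave alone: glass beaker 70 mm across, 80 mm tall; point half-way up its middle
- tip_box_mid (a point): Bystander, leave alone: blue and clear tip box 85 x 120 x 53 mm; point half-way up its middle
- spray_mid (a point): Bystander, leave alone: white spray bottle 76 mm across, 193 mm tall; point half-way up its middle

How it is judged:
By the outcome, as a careful person would: the job done as asked, in the order asked, and still so for the second after the job is handed in, with the robot touching nothing.
It also fails if it takes over 72 s, if anything falls off the work surface, if the arm or the gripper's body presses on something with over 40 N, if the wrist force passes 120 N, or if a joint passes its speed limit or range.

ROBOT

A 6-joint arm with a two-finger parallel gripper is mounted at the origin on the work surface. World frame = base frame: x ahead of the robot, y to its left, z up, the work surface at z = 0. Lengths are in mm, angles in rad, forces in N, time in s.
With the tool pointing down it reaches from about 300 to 775 mm from the base axis. Payload 14.6 kg.
Tool frame: the origin (TCP) lies midway between the tips of the shut fingers; the grasp point (between the pads) lies 19 mm behind it (manip.tcp_to_grasp is the distance from the TCP to the grasp point, in mm); z points along the fingers, x is the direction in which the jaws open and shut, and the axes are right-handed (so a half turn about z gives the same grasp; the last joint's range is limited). The gripper opens to 94 mm and grips with 3 to 60 N. Pads are 16 mm wide; open, the fingers measure 119 mm over their backs; the gripper's body (75 mm by 177 mm) begins 78 mm behind the grasp point.
Start: joints at [1.216, 0.3, 1.521, -0, 1.321, -0.067], TCP at [156.111, 527.369, 171.446] pointing down, gripper open.
Joint ranges: [-3.03, 3.03], [-0.79, 2.21], [0.23, 2.52], [-1.04, 4.18], [0, 3.07], [-2.55, 2.55]. Speed limits (rad/s): [2.22, 2.22, 2.57, 3.14, 3.14, 3.14].

INTERFACE

Orientations are given as [roll, pitch, yaw] about the fixed x, y, z axes, in that order (R = Rz(yaw) Ry(pitch) Rx(roll)).
In Python, from cell import manip gives the robot as it stands.
- The arm moves only by the tool arm_command, never from a script. Its argument "steps" is a list of rows, each a list of 3 entries, a list of its own where there are three numbers: the opening, from 0 (shut) to 1 (fully open), then the shift along the tool's x, y, z in cm, then the turn about the tool's z in rad. A call has 1 to 5 rows; each row shifts and turns the commanded pose from where the row before left it, along the tool's axes as they then stand; what a row does not reach is not made up. A row lasts 1/12 s, in which the tool goes at most 41.7 mm and 7.16 degrees, less where a joint would pass 70% of its speed; a pose out of reach is approached as far as the arm can. A call with a gripper value outside its range is refused whole. The fingers move at their own pace and stop on an object; "force" is the grip in N (left out, the last holds). Time passes only in rows, so rows that do not move let the fingers close. It gives the time, the measured TCP pose, the force and the opening at its end, in the units of the state.
- manip.read_state(): the state, without advancing time (a new reading comes with each control period).
- manip.camera(name): name is "scene" or "top"; returns (picture, depth): 400x640x3 uint8, red, green, blue; 400x640 float32, mm along the optical axis (not along the pixel's ray), 0 where there is no reading.
- manip.calibration(name): a dict with "fx", "fy", "cx", "cy" (pixels), "distortion" ([k1, k2, p1, p2, k3] as OpenCV has them; the pictures are not rectified), "R" (3x3) and "t" (3): a world point X has camera coordinates R X + t. Camera axes: x right, y down, z forward; pixel columns grow to the right and rows downward; lengths in mm; the calibration is good to about 2 mm. A picture is of the moment at which its call begins. calibration takes no time and is no camera call.
- manip.sign_off(): hands the job in, once; it reports no verdict.
The state is a dict: "clock": time; "joints": joint angles; "qd": joint speeds; "effort": joint torques, N m; "eef_pos": TCP position; "eef_rot": TCP orientation; "wrist_force": force on the tool from outside, world axes, zero at the start; "moment": the same for the moment, N m; "finger_gap": finger opening in mm.
Only numpy, scipy, OpenCV 4.12 (cv2) and the standard library are available. Lean on these libraries where they do the work, as an engineer would, in place of code of your own. Each camera call takes 0.05 s, during which the arm holds its last target.

## Working session

There is one attempt and no reset: what is moved stays moved. The work goes in short steps, Python scripts to look and compute and a tool call to move; the robot and the scene stay as the last step left them, time stands still between calls to the robot, and variables do not carry over. Pictures are saved under pics/ and viewed, and the job is handed in when it is done.

Besides the shell and the picture viewer there is one more tool, called after "Call:" as name([rows], argument=value, ...), one row to a line, values as JSON. arm_command: Moves the arm, as the interface text tells. Its arguments: {"type":"object","properties":{"steps":{"type":"array","items":{"type":"array"}},"force":{"type":"number"}},"required":["steps"]}

```bash
ls; mkdir -p pics
python3 - <<'E'
from cell import manip
import cv2,numpy as np
for n in("scene","top"):
    p,d=manip.camera(n); cv2.imwrite(f"pics/{n}0.png",p[:,:,::-1]); np.save(f"pics/{n}0.npy",d)
    print(n,manip.calibration(n))
print(manip.read_state())
E
```

```text
pics
scene {'fx': 453.50984581021663, 'fy': 453.50984581021663, 'cx': 318.54310568262645, 'cy': 204.70473083971166, 'distortion': array([-0.04225223,  0.        ,  0.        ,  0.        ,  0.        ]), 'R': array([[ 0.08493479,  0.99638199, -0.00300123],
       [ 0.73565584, -0.0647406 , -0.6742545 ],
       [-0.67200935,  0.05505979, -0.73849296]]), 't': array([  76.40841259, -364.013082  , 1606.62704076])}
top {'fx': 518.7280243338333, 'fy': 518.7280243338333, 'cx': 321.15554348767165, 'cy': 201.38279857075642, 'distortion': array([-0.05187704,  0.        ,  0.        ,  0.        ,  0.        ]), 'R': array([[ 2.01015642e-02, -9.99797830e-01, -4.75993974e-04],
       [-9.94350701e-01, -1.99424118e-02, -1.04254414e-01],
       [ 1.04223845e-01,  2.56898174e-03, -9.94550547e-01]]), 't': array([-153.9912652 ,  547.90183574, 1252.08049786])}
{'clock': 0.1, 'joints': array([ 1.21638032e+00,  3.00406494e-01,  1.52152126e+00, -1.76261255e-05,
        1.32071826e+00, -6.65969547e-02]), 'qd': array([-2.47821821e-04, -8.92097058e-05, -2.14616111e-03, -3.79081984e-04,
       -1.47055138e-03, -1.81348691e-03]), 'effort': array([ 1.38727777e-03, -5.32639861e+01, -3.53289199e+01,  7.09779072e-02,
        2.33946828e-02, -6.85015198e-05]), 'eef_pos': array([156.03343777, 527.11276596, 170.94709794]), 'eef_rot': array([-3.14153959e+00,  1.05216329e-03,  1.28298168e+00]), 'wrist_force': array([0.50763214, 0.17528121, 0.56516504]), 'moment': array([-0.01994457, -0.04219755,  0.00311897]), 'finger_gap': 94.10804275939795}
```

View pics/scene0.png

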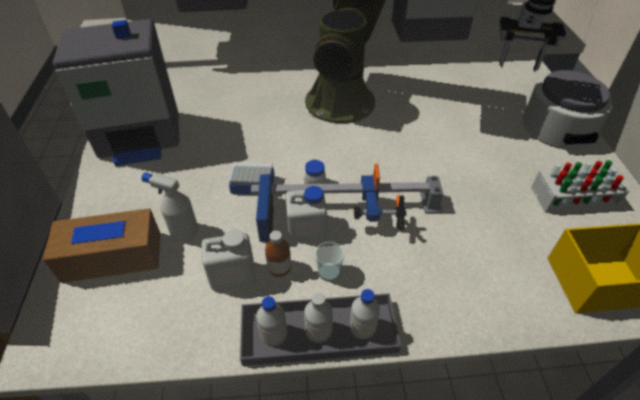

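View pics/top0.png

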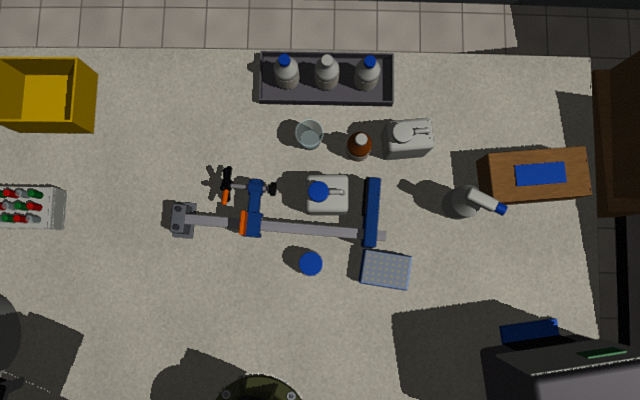

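The top view shows the fixed jaw at about (372,212), the canister at (328,195), the free-jaw tab at (243,223), the handle at (227,185), the end block at (182,218), the jar at (310,263) and the tip box at (387,268). Next I'll zoom in and measure.

```bash
cat > h.py <<'E'
import numpy as np,cv2
from cell import manip
def ray(name,px):
    c=manip.calibration(name);K=np.array([[c['fx'],0,c['cx']],[0,c['fy'],c['cy']],[0,0,1]])
    u=cv2.undistortPoints(np.array(px,float).reshape(-1,1,2),K,c['distortion']).reshape(-1,2)
    R=np.array(c['R']);t=np.array(c['t']);d=np.c_[u,np.ones(len(u))]@R
    return -R.T@t,d
def onz(name,px,z):
    o,d=ray(name,px); return o+d*((z-o[2])/d[:,2])[:,None]
def cloud(name,D):
    h,w=D.shape;vv,uu=np.mgrid[:h,:w]
    c=manip.calibration(name);o,d=ray(name,np.c_[uu.ravel(),vv.ravel()])
    P=o+d*D.ravel()[:,None]; P[D.ravel()==0]=np.nan
    return P.reshape(h,w,3)
def proj(name,X):
    c=manip.calibration(name);K=np.array([[c['fx'],0,c['cx']],[0,c['fy'],c['cy']],[0,0,1]])
    return cv2.projectPoints(np.array(X,float).reshape(-1,1,3),cv2.Rodrigues(np.array(c['R']))[0],np.array(c['t']),K,c['distortion'])[0].reshape(-1,2)
E
python3 - <<'E'
from h import *
im=cv2.imread('pics/top0.png');cv2.imwrite('pics/topz.png',cv2.resize(im[145:285,160:420],None,fx=3,fy=3,interpolation=cv2.INTER_CUBIC))
im2=cv2.imread('pics/scene0.png');cv2.imwrite('pics/scz.png',cv2.resize(im2[140:260,220:460],None,fx=3.3,fy=3.3,interpolation=cv2.INTER_CUBIC))
P=cloud('top',np.load('pics/top0.npy'))
hsv=cv2.cvtColor(im,cv2.COLOR_BGR2HSV);H,S,V=[hsv[...,i].astype(int) for i in range(3)]
b=((H>100)&(H<130)&(S>110)&(V>40)).astype(np.uint8)
o=((H<14)&(S>150)&(V>120)).astype(np.uint8)
for nm,m in(('blue',b),('orange',o)):
    n,l,st,c=cv2.connectedComponentsWithStats(m)
    for i in range(1,n):
        if st[i,4]>12: 
            q=P[l==i]; print(nm,st[i],c[i].round(1),np.nanmedian(q,0).round(),np.nanpercentile(q[:,2],95).round(), cv2.minAreaRect(np.argwhere(l==i)[:,::-1].astype(np.float32)))
E
```

```text
blue [278  53  12  14 131] [283.8  59.2] [869. -48. 144.] 149.0 ((283.5, 59.5), (13.0, 11.0), 90.0)
blue [364  55  12  13 128] [369.7  60.7] [ 869. -250.  144.] 148.0 ((369.5, 61.0), (12.0, 11.0), 90.0)
blue [ 514  162   53   24 1047] [540.  173.4] [ 620. -658.  102.] 106.0 ((540.0656127929688, 173.2862091064453), (21.010507583618164, 50.74079132080078), 85.2363510131836)
blue [364 177  17  70 813] [371.9 212. ] [ 521. -263.   91.] 96.0 ((372.0523986816406, 211.80584716796875), (11.965968132019043, 69.25586700439453), 4.316027641296387)
blue [246 179  18  58 752] [254.  207.5] [527.  16.  78.] 84.0 ((254.6663818359375, 207.5069122314453), (15.361669540405273, 57.325260162353516), 2.385944128036499)
blue [308 181  21  21 344] [317.9 191.2] [ 563. -136.  134.] 138.0 ((318.0, 191.0), (20.0, 20.0), 90.0)
blue [495 203  12  12  99] [500.7 208.3] [ 527. -532.  191.] 195.0 ((500.8000793457031, 208.40003967285156), (9.838699340820312, 9.838699340820312), 26.56505012512207)
blue [299 252  23  24 441] [310.2 263.3] [ 399. -120.   70.] 74.0 ((310.0, 263.5), (23.0, 22.0), 90.0)
blue [502 319  58  23 870] [530.2 330.2] [ 245. -661.   21.] 25.0 ((530.1199951171875, 329.8399658203125), (16.404878616333008, 56.00286102294922), 81.8698959350586)
orange [  4 190   6   6  29] [  6.3 192.4] [550. 603. 107.] 110.0 ((6.5, 192.5), (5.0, 5.0), 90.0)
orange [222 190   7  15  65] [224.8 197. ] [552.  87.  74.] 78.0 ((224.7567596435547, 196.95945739746094), (4.438772678375244, 14.467110633850098), 9.462322235107422)
orange [ 27 203   6   6  32] [ 29.5 205.5] [519. 544. 107.] 110.0 ((29.5, 205.5), (5.0, 5.0), 90.0)
orange [239 211   7  24 102] [242.  222.5] [490.  36. 125.] 130.0 ((242.1980438232422, 222.5198211669922), (4.676674842834473, 23.28386878967285), 5.7105937004089355)
orange [ 14 216   6   5  27] [ 16.4 218.1] [489. 574. 106.] 109.0 ((16.5, 218.0), (4.0, 5.0), 90.0)
```

View pics/topz.png

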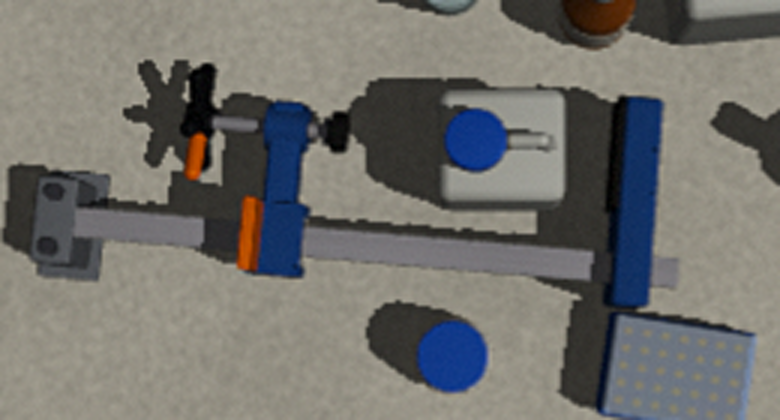

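View pics/scz.png

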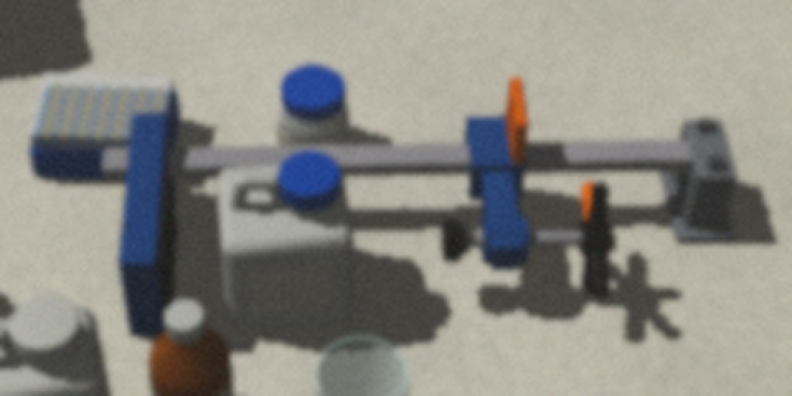

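Run:
```python
from h import *
im=cv2.imread('pics/top0.png');hsv=cv2.cvtColor(im,cv2.COLOR_BGR2HSV)
D=np.load('pics/top0.npy');P=cloud('top',D)
vv,uu=np.mgrid[:400,:640]
def line(q): 
    m=q.mean(0);u,s,vt=np.linalg.svd(q-m);d=vt[0]; d=d*np.sign(d[1]);return m,d,s
# bar by columns, z=67
gray=(hsv[...,1]<60)&(hsv[...,2]>70)
mids=[]
for u in list(range(192,222))+list(range(268,352)):
    z=P[:,u,2];r=np.where((z>52)&(z<80)&(np.arange(400)>205)&(np.arange(400)<245))[0]
    if len(r)>5: mids.append((u,r.mean(),len(r)))
mids=np.array(mids);q=onz('top',mids[:,:2],67)[:,:2]
m,d,s=line(q)
for _ in range(3):
    n=np.array([-d[1],d[0]]);e=(q-m)@n;k=abs(e)<3;q=q[k];m,d,s=line(q)
yaw=np.arctan2(-d[0],d[1]);print('bar',len(q),m,d,'yaw',yaw,s, mids[::20])
ya=d; xa=np.array([d[1],-d[0]])
# fixed jaw blue top
b=(hsv[...,0]>100)&(hsv[...,0]<130)&(hsv[...,1]>110)&(hsv[...,2]>40)
fj=b&(uu>355)&(uu<395)&(vv>170)&(vv<255)
f=onz('top',np.argwhere(fj)[:,::-1],92)[:,:2]; c=np.c_[f@xa,f@ya]
print('bar x',m@xa,'fixed block x range',np.percentile(c[:,0],[1,99]),'y',np.percentile(c[:,1],[2,98]))
q3=P[fj];print(np.nanpercentile(q3[:,2],[5,50,95]))
# dark rubber: scan rows left of it, points z>80
Z=P[...,2]
r=(uu>350)&(uu<395)&(vv>172)&(vv<255)&(Z>85)
f=P[r][:,:2];print('z>85 x',np.percentile(f@xa,[1,99]),'y',np.percentile(f@ya,[1,50,99]))
# tab
o=(hsv[...,0]<14)&(hsv[...,1]>150)&(hsv[...,2]>120)&(uu>235)&(uu<250)
f=onz('top',np.argwhere(o)[:,::-1],126)[:,:2];print('tab x',np.percentile(f@xa,[2,50,98]),'y',np.percentile(f@ya,[2,50,98]))
# canister top body
r=(uu>295)&(uu<352)&(vv>165)&(vv<220)&(Z>98)&(Z<112)
rect=cv2.minAreaRect(P[r][:,:2].astype(np.float32));print('can',rect,r.sum())
cap=(uu>300)&(uu<335)&(vv>175)&(vv<205)&b
f=onz('top',np.argwhere(cap)[:,::-1],135)[:,:2];print('cap',f.mean(0))
```

```text
bar 113 [485.11621673 -50.27341772] [0.05367799 0.9985583 ] yaw -0.05370380070085801 [1273.13624934   14.62468336] [[192.         219.5         10.        ]
 [212.         221.          11.        ]
 [278.         226.5         10.        ]
 [298.         228.5         10.        ]
 [318.         228.58333333  12.        ]
 [338.         229.81818182  11.        ]]
bar x 487.11539945103857 fixed block x range [446.8740264  615.40186145] y [-247.53137353 -220.86985225]
[86.58130241 91.25342757 95.58724286]
z>85 x [456.05575644 616.42167   ] y [-250.02968757 -233.40057073 -214.89049194]
tab x [460.19094352 486.09623992 512.31525588] y [57.23757034 62.01059371 66.61511745]
can ((562.5247192382812, -156.46710205078125), (87.3017807006836, 98.2800064086914), 1.3191472291946411) 1059
cap [ 562.92175406 -135.49357178]
```

```bash
cat >> h.py <<'E'
YAW=-0.0537;ya=np.array([-np.sin(YAW),np.cos(YAW)]);xa=np.array([np.cos(YAW),np.sin(YAW)])
OX,OY=576.5,-215.
def w2c(p): p=np.asarray(p,float).reshape(-1,3);return np.c_[p[:,:2]@xa-OX,p[:,:2]@ya-OY,p[:,2]]
def c2w(p): p=np.asarray(p,float).reshape(-1,3);return np.c_[(p[:,:1]+OX)*xa+(p[:,1:2]+OY)*ya,p[:,2]]
E
python3 - <<'E'
from h import *
np.set_printoptions(suppress=True,precision=1)
from h import *
for n in('top','scene'):
    im=cv2.imread(f'pics/{n}0.png');hsv=cv2.cvtColor(im,cv2.COLOR_BGR2HSV);H,S,V=[hsv[...,i].astype(int) for i in range(3)]
    C=w2c(cloud(n,np.load(f'pics/{n}0.npy')).reshape(-1,3)).reshape(400,640,3)
    X,Y,Z=C[...,0],C[...,1],C[...,2]
    def pr(nm,m): 
        q=C[m]; print(n,nm,len(q), *(np.nanpercentile(q[:,i],[2,10,50,90,98]) for i in range(3)))
    box=lambda a,b,c,d,e,f:(X>a)&(X<b)&(Y>c)&(Y<d)&(Z>e)&(Z<f)
    pr('jawtop',box(-130,60,-60,20,80,110))
    pr('endblk',box(-140,-40,400,480,60,85))
    pr('can',box(-70,60,10,160,97,113))
    pr('cap',box(-70,60,10,160,125,145))
    dark=(V<60)
    pr('pad',box(-30,30,120,240,30,90)&dark)
    orange=((H<14)&(S>120)&(V>70))
    pr('tab',box(-130,-50,200,320,80,140)&orange)
    pr('orarm',box(-60,60,250,390,0,140)&orange)
    pr('handle',box(-65,65,285,340,20,130))
    blue=(H>100)&(H<130)&(S>110)&(V>40)
    pr('freejaw',box(-130,40,150,330,40,95)&blue)
E
```

```text
top jawtop 992 [-118.6 -104.4  -35.    25.9   38.4] [-34.4 -31.6 -18.2  -4.8  -0.1] [85.5 87.7 91.5 95.6 98.1]
top endblk 519 [-121.1 -114.6  -88.6  -62.3  -55.2] [402.9 412.6 436.2 454.1 457.8] [62.  65.  68.8 73.4 76.7]
top can 1093 [-48.  -42.7 -13.3  30.9  36.5] [ 41.4  47.6  79.2 129.1 136.2] [ 97.8 100.  103.5 106.9 108.7]
top cap 415 [-27.9 -22.6  -5.6   8.2  13.8] [ 57.7  72.3 105.1 124.4 129.8] [127.7 130.7 134.1 137.2 139.2]
top pad 109 [-15.9 -12.    0.   10.3  14.6] [213.  213.5 221.2 231.3 236.4] [57.3 63.9 71.8 76.7 78.6]
top tab 156 [-116.  -111.8  -89.2  -68.1  -63.6] [272.2 272.7 275.2 281.3 282.5] [ 92.2 100.2 123.4 127.5 129.8]
top orarm 86 [-48.8 -44.5 -29.5 -14.8 -11.4] [319.  326.8 331.6 337.5 339.7] [45.2 67.5 73.1 77.1 86.3]
top handle 395 [-44.3 -32.1  -0.9  31.5  44.1] [289.9 304.7 328.5 336.4 339. ] [ 35.1  54.7  71.8  96.7 107.9]
top freejaw 747 [-116.  -105.9  -51.5    6.2   16.1] [241.8 246.2 259.2 271.6 275.9] [68.  72.2 77.9 83.3 85.8]
scene jawtop 646 [-117.5  -98.7  -22.8   35.6   41.5] [-35.8 -32.6 -18.7  -4.5  -0.8] [82.2 89.  92.5 95.8 98.6]
scene
[... 184 characters left out ...]
] [ 97.8 100.1 104.4 107.6 110.3]
scene cap 309 [-26.1 -19.5  -1.1  13.1  16.6] [ 55.4  67.8 102.7 122.5 129.4] [125.7 128.1 134.2 136.8 138.3]
scene pad 71 [-12.5  -4.8   5.5  14.4  16.1] [212.6 213.9 220.7 227.7 231.6] [60.4 63.6 71.5 77.1 78.9]
scene tab 111 [-112.4 -104.7  -77.9  -62.6  -61.1] [271.1 271.5 274.1 278.9 279.6] [ 88.6  95.  119.5 127.3 128.7]
scene orarm 36 [-42.9 -38.8 -26.5  -4.9  -3.7] [324.7 325.2 326.3 330.2 331.6] [ 68.3  69.6  74.6  99.  103.4]
scene handle 346 [-38.4 -10.5   5.3  36.6  47.2] [289.8 303.  327.2 335.  337.7] [ 24.5  52.   66.3  97.8 108.3]
scene freejaw 452 [-109.6  -96.4  -42.7   12.    19. ] [241.6 246.4 257.3 269.4 273.5] [66.4 72.4 77.4 82.9 84.2]
```

Call:
arm_command([
  [0.6,[0,0,0],0.12],
  [0.6,[0,0,0],0.12],
  [0.6,[0,0,0],0.12],
  [0.6,[0,0,0],0.12],
  [0.6,[0,0,0],0.12],
])

```text
clock: 0.52
eef_pos: [156.1, 527.2, 171.1]
eef_rot: [3.141, 0.001, 0.677]
wrist_force: [-0.5, 0.5, 0.5]
finger_gap: 63.9
```

Call:
arm_command([
  [0.6,[0,0,0],0.12],
  [0.6,[0,0,0],0.12],
  [0.6,[0,0,0],0.12],
  [0.6,[0,0,0],0.12],
  [0.6,[0,0,0],0.12],
])

```text
clock: 0.93
eef_pos: [156.0, 527.2, 171.1]
eef_rot: [3.141, 0.0, 0.077]
wrist_force: [1.0, -0.4, 1.2]
finger_gap: 56.5
```

Call:
arm_command([
  [0.6,[0,0,0],0.12],
  [0.6,[0,0,0],0.017],
  [0.6,[0,0,0],0],
])

```text
clock: 1.18
eef_pos: [156.1, 527.2, 171.2]
eef_rot: [3.141, 0.0, -0.052]
wrist_force: [0.0, 0.2, 0.1]
finger_gap: 56.1
```

Call:
arm_command([
  [0.6,[1.77,2.32,0],0],
  [0.6,[1.77,2.32,0],0],
  [0.6,[1.77,2.32,0],0],
  [0.6,[1.77,2.32,0],0],
  [0.6,[1.77,2.32,0],0],
])

```text
clock: 1.6
eef_pos: [238.7, 405.5, 171.4]
eef_rot: [3.141, 0.0, -0.049]
wrist_force: [0.1, 0.2, 0.3]
finger_gap: 56.4
```

Call:
arm_command([
  [0.6,[1.77,2.32,0],0],
  [0.6,[1.77,2.32,0],0],
  [0.6,[1.77,2.32,0],0],
  [0.6,[1.77,2.32,0],0],
  [0.6,[1.77,2.32,0],0],
])

```text
clock: 2.02
eef_pos: [320.8, 284.9, 171.5]
eef_rot: [-3.142, -0.0, -0.049]
wrist_force: [1.0, 0.9, -0.1]
finger_gap: 55.9
```

Call:
arm_command([
  [0.6,[1.77,2.32,0],0],
  [0.6,[1.77,2.32,0],0],
  [0.6,[1.77,2.32,0],0],
  [0.6,[1.77,2.32,0],0],
  [0.6,[1.77,2.32,0],0],
])

```text
clock: 2.43
eef_pos: [403.0, 164.2, 171.5]
eef_rot: [-3.141, -0.0, -0.05]
wrist_force: [-0.2, 0.4, -0.1]
finger_gap: 56.9
```

Call:
arm_command([
  [0.6,[1.77,2.32,0],0],
  [0.6,[1.77,2.32,0],0],
  [0.6,[1.77,2.32,0],0],
  [0.6,[1.77,2.32,0],0],
  [0.6,[1.77,2.32,0],0],
])

```text
clock: 2.85
eef_pos: [485.1, 43.5, 171.4]
eef_rot: [-3.142, -0.0, -0.05]
wrist_force: [0.7, 0.1, -0.2]
finger_gap: 56.5
```

Call:
arm_command([
  [0.6,[1.77,2.32,0],0],
  [0.6,[1.77,2.32,0],0],
  [0.6,[1.77,2.32,0],0],
  [0.6,[1.77,2.32,0],0],
  [0.6,[1.77,2.32,0],0],
])

```text
clock: 3.27
eef_pos: [567.2, -77.0, 171.3]
eef_rot: [-3.142, 0.0, -0.05]
wrist_force: [-0.5, 0.2, 0.7]
finger_gap: 56.6
```

Call:
arm_command([
  [0.6,[0,0,0],0],
])

```text
clock: 3.35
eef_pos: [568.1, -79.2, 170.7]
eef_rot: [3.141, 0.0, -0.053]
wrist_force: [-0.2, -0.2, -0.2]
finger_gap: 56.6
```

Call:
arm_command([
  [0.6,[0,-0.2,2.5],0],
  [0.6,[0,0,2.5],0],
  [0.6,[0,0,2.5],0],
  [0.6,[0,0,2.5],0],
  [0.6,[0,0,2.6],0],
])

```text
clock: 3.77
eef_pos: [566.6, -73.4, 44.5]
eef_rot: [-3.142, -0.0, -0.05]
wrist_force: [0.7, -0.3, -0.4]
finger_gap: 56.3
```

Call:
arm_command([
  [0.6,[0,0.5,0],0],
  [0.6,[0,0.5,0],0],
  [0.6,[0,0.5,0],0],
  [0.6,[0,0.5,0],0],
  [0.6,[0,0.5,0],0],
])

```text
clock: 4.18
eef_pos: [566.7, -99.0, 47.4]
eef_rot: [-3.141, -0.004, -0.053]
wrist_force: [3.5, 5.9, 1.9]
finger_gap: 56.6
```

Call:
arm_command([
  [0.6,[0,0.4,0],0],
  [0.6,[0,0.4,0],0],
  [0.6,[0,0.4,0],0],
  [0.6,[0,0.4,0],0],
  [0.6,[0,0.4,0],0],
])

```text
clock: 4.6
eef_pos: [565.4, -118.2, 47.4]
eef_rot: [-3.141, -0.003, -0.053]
wrist_force: [0.6, 9.5, 6.5]
finger_gap: 56.4
```

Run:
```python
from h import *
for n,s in(("scene",(140,260,220,460)),("top",(145,285,160,420))):
    p,d=manip.camera(n); cv2.imwrite(f"pics/{n}1.png",cv2.resize(p[s[0]:s[1],s[2]:s[3],::-1],None,fx=3,fy=3,interpolation=cv2.INTER_CUBIC))
s=manip.read_state();print(s['eef_pos'],w2c(s['eef_pos']),s['wrist_force'],s['moment'])
```

```text
[ 565.334875   -118.8713061    47.29245882] [[ -5.59973278 126.64394087  47.29245882]] [0.88474785 2.92126251 3.12900735] [ 0.51328761 -0.14667658  0.09614485]
```

View pics/scene1.png

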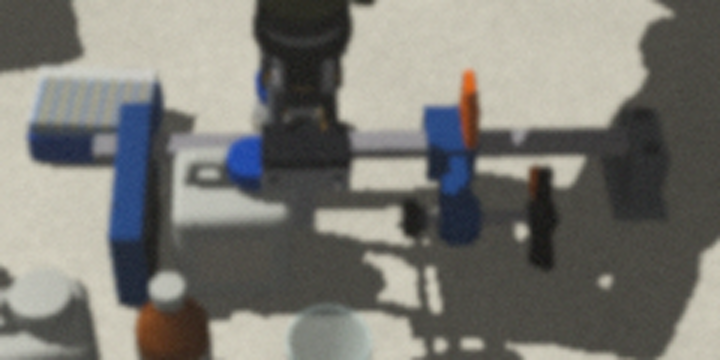

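View pics/top1.png

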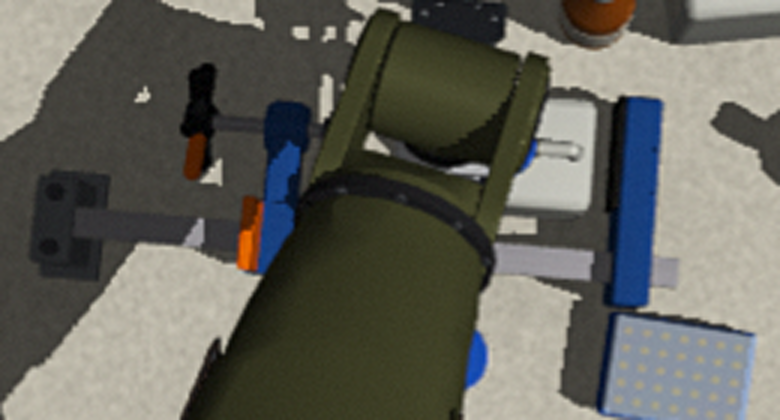

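Call:
arm_command([
  [0.6,[0,0.25,0],0],
  [0.6,[0,0.25,0],0],
  [0.6,[0,0.25,0],0],
  [0.6,[0,0.25,0],0],
  [0.6,[0,0.25,0],0],
])

```text
clock: 5.12
eef_pos: [564.6, -130.6, 47.3]
eef_rot: [-3.14, -0.003, -0.053]
wrist_force: [-0.4, 9.6, 5.3]
finger_gap: 56.2
```

Call:
arm_command([
  [0.6,[0,0.25,0],0],
  [0.6,[0,0,0],0],
  [0.6,[0,0,0],0],
])

```text
clock: 5.37
eef_pos: [564.5, -133.5, 47.2]
eef_rot: [-3.141, -0.003, -0.054]
wrist_force: [0.7, 6.4, 4.4]
finger_gap: 56.6
```

Call:
arm_command([
  [0.6,[0,0.2,0],0],
  [0.6,[0,0.2,0],0],
  [0.6,[0,0.1,0],0],
  [0.6,[0,0,0],0],
])

```text
clock: 5.7
eef_pos: [564.8, -135.0, 47.4]
eef_rot: [-3.136, -0.003, -0.054]
wrist_force: [5.2, 30.2, 9.0]
finger_gap: 55.9
```

Call:
arm_command([
  [0.6,[0,0.2,0],0],
  [0.6,[0,0,0],0],
])

```text
clock: 5.87
eef_pos: [565.0, -135.0, 47.4]
eef_rot: [-3.133, -0.003, -0.054]
wrist_force: [8.3, 43.4, 9.9]
finger_gap: 56.0
```

Call:
arm_command([
  [0.6,[0,-0.3,0],0],
  [0.6,[0,-0.4,0],0],
  [0.6,[0,-1.0,0],0],
  [0.6,[0,-2.0,0],0],
  [0.6,[0,-1.8,0],0],
])

```text
clock: 6.28
eef_pos: [566.2, -85.4, 46.0]
eef_rot: [3.141, -0.001, -0.055]
wrist_force: [-0.5, -0.3, 0.0]
finger_gap: 56.7
```

Call:
arm_command([
  [0.3,[0,0,-2.5],0],
  [0,[0,0,-3],0],
  [0,[0,0,-3],0],
  [0,[0,0,-2],0],
])

```text
clock: 6.62
eef_pos: [566.7, -85.8, 153.9]
eef_rot: [3.141, -0.003, -0.054]
wrist_force: [0.2, 0.8, -0.4]
finger_gap: 33.2
```

Run:
```python
from h import *
for n,s in(("scene",(140,260,220,460)),("top",(145,285,160,420))):
    p,d=manip.camera(n); np.save(f'pics/{n}2.npy',d);cv2.imwrite(f'pics/{n}2f.png',p[:,:,::-1]);cv2.imwrite(f"pics/{n}2.png",cv2.resize(p[s[0]:s[1],s[2]:s[3],::-1],None,fx=3,fy=3,interpolation=cv2.INTER_CUBIC))
s=manip.read_state();print(s['eef_pos'],w2c(s['eef_pos']),s['wrist_force'],s['moment'])
```

```text
[567.61871555 -86.07515072 154.70988661] [[ -5.07949161 159.51540394 154.70988661]] [ 0.04272269 -0.19983463  0.1464721 ] [-0.10500908  0.14798999  0.01404014]
```

View pics/scene2.png

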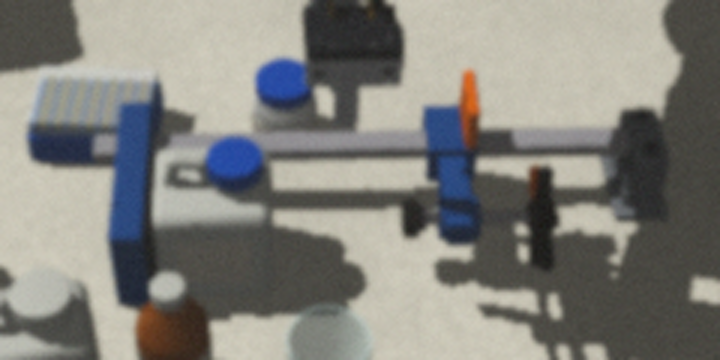

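View pics/top2.png

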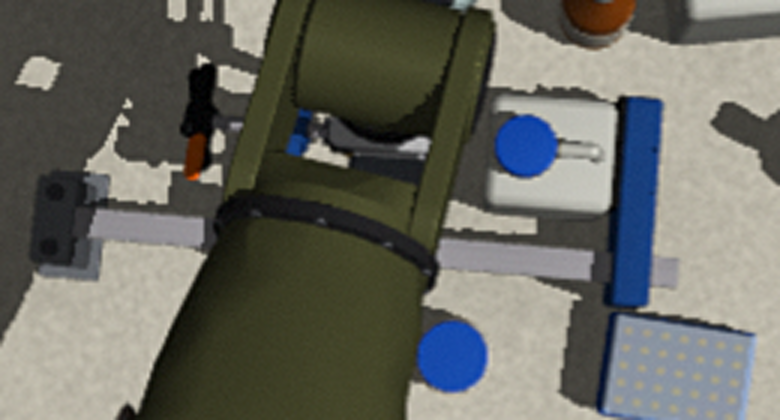

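Call:
arm_command([
  [0,[-1.7,-2.9,0],0],
  [0,[-1.7,-2.9,0],0],
  [0,[-1.7,-2.9,0],0],
  [0,[-1.7,-2.9,0],0],
  [0,[-1.7,-2.9,0],0],
])

```text
clock: 7.13
eef_pos: [487.8, 64.7, 149.9]
eef_rot: [3.141, 0.001, -0.054]
wrist_force: [-0.5, -0.4, -0.1]
finger_gap: 0.2
```

Call:
arm_command([
  [0,[0,0,2],0],
  [0,[0,0,2],0],
  [0,[0,0,2.2],0],
  [0,[0,0,0],0],
])

```text
clock: 7.47
eef_pos: [486.7, 63.7, 84.6]
eef_rot: [3.141, 0.006, -0.054]
wrist_force: [-0.6, 1.4, -0.0]
finger_gap: 0.8
```

Run:
```python
from h import *
s=manip.read_state();print(s['eef_pos'],w2c(s['eef_pos']),s['wrist_force'],s['eef_rot'])
im=cv2.imread('pics/top2f.png')
C=w2c(cloud('top',np.load('pics/top2.npy')).reshape(-1,3)).reshape(400,640,3)
X,Y,Z=C[...,0],C[...,1],C[...,2]
m=(X>-60)&(X<60)&(Y>4)&(Y<125)&(Z>100)&(Z<110)
print(cv2.minAreaRect(C[m][:,:2].astype(np.float32)),np.percentile(C[m],[2,98],axis=0))
```

```text
[486.66519965  63.67159996  84.61649734] [[-93.95384938 304.70118012  84.61649734]] [-0.58722183  1.36270672 -0.03746032] [ 3.14070371  0.00609367 -0.05369588]
((-9.18198013305664, 51.768062591552734), (95.68817138671875, 86.97193145751953), 89.3435287475586) [[-49.98267873   5.77691282 100.29679844]
 [ 32.54611818  96.71916666 108.7101315 ]]
```

Call:
arm_command([
  [0,[0.4,0.5,-0.9],0],
  [0,[0,0.5,0],0],
  [0,[0,0.5,0],0],
  [0,[0,0.7,0],0],
  [0,[0,0.7,0],0],
])

```text
clock: 7.88
eef_pos: [491.7, 33.7, 98.1]
eef_rot: [3.142, -0.001, -0.054]
wrist_force: [-0.2, -0.1, 0.8]
finger_gap: 0.4
```

Call:
arm_command([
  [0,[0,0.9,0],0],
  [0,[0,0.9,0],0],
  [0,[0,0.9,0],0],
  [0,[0,0.9,0],0],
  [0,[0,0.9,0],0],
])

```text
clock: 8.3
eef_pos: [489.0, -11.4, 97.4]
eef_rot: [3.142, 0.0, -0.054]
wrist_force: [0.3, 0.6, -1.0]
finger_gap: 0.5
```

Call:
arm_command([
  [0,[0,0.8,0.1],0],
  [0,[0,0.8,0.1],0],
  [0,[0,0.8,0.1],0],
  [0,[0,0.6,0],0],
  [0,[0,0.4,0],0],
])

```text
clock: 8.72
eef_pos: [487.2, -45.1, 94.4]
eef_rot: [-3.142, 0.0, -0.054]
wrist_force: [-0.5, -0.8, 0.1]
finger_gap: 0.4
```

Run:
```python
from h import *
for n,s in(("scene",(140,260,220,460)),):
    p,d=manip.camera(n); np.save(f'pics/{n}3.npy',d);cv2.imwrite(f'pics/{n}3f.png',p[:,:,::-1]);cv2.imwrite(f"pics/{n}3.png",cv2.resize(p[s[0]:s[1],s[2]:s[3],::-1],None,fx=3,fy=3,interpolation=cv2.INTER_CUBIC))
s=manip.read_state();print(s['eef_pos'],w2c(s['eef_pos']),s['wrist_force'],s['moment'])
```

```text
[487.19152014 -45.34943746  94.40414202] [[-87.57667119 195.8655462   94.40414202]] [-0.91014581 -0.51515008  0.4605714 ] [-0.09740809  0.09264885 -0.06522754]
```

View pics/scene3.png

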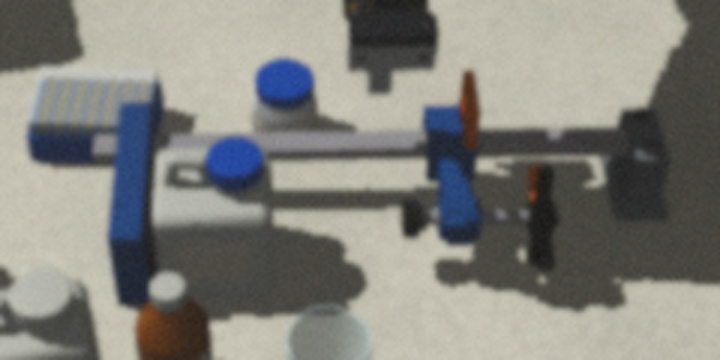

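Run:
```python
from h import *
s=manip.read_state();print(proj('scene',s['eef_pos']),proj('scene',c2w([[-90,282,105],[-90,282,126],[-88,196,94],[-88,196,130],[-88,196,191]])))
p,d=manip.camera('top');cv2.imwrite('pics/top3.png',cv2.resize(p[145:285,160:420,::-1],None,fx=3,fy=3,interpolation=cv2.INTER_CUBIC))
p,d=manip.camera('scene');cv2.imwrite('pics/scene3b.png',cv2.resize(p[60:240,250:450,::-1],None,fx=3,fy=3,interpolation=cv2.INTER_CUBIC))
C=w2c(cloud('scene',d).reshape(-1,3)).reshape(400,640,3)
m=(C[...,2]>60)&(C[...,2]<300)&(C[...,1]>120)&(C[...,1]<260)&(C[...,0]<-70)&(C[...,0]>-190)
v,u=np.where(m)
for r in range(v.min(),v.max()+1,5):
    k=v==r
    if k.any(): print(r,u[k].min(),u[k].max(),np.median(C[r,u[k]],0).round())
```

```text
[[345.70788461 179.79180137]] [[378.19361015 175.53031109]
 [378.94318472 169.74733459]
 [345.74061434 179.7876377 ]
 [346.30783017 169.9129001 ]
 [347.32626006 152.13729   ]]
106 333 333 [-175.  163.  269.]
111 333 333 [-155.  162.  268.]
116 333 334 [-162.  164.  248.]
121 333 359 [-79. 189. 294.]
126 336 359 [-78. 192. 280.]
131 334 361 [-74. 192. 269.]
136 334 362 [-78. 170. 250.]
141 334 334 [-86. 162. 230.]
161 319 321 [-189.  131.   72.]
166 317 350 [-97. 185. 136.]
171 317 322 [-149.  128.   71.]
176 361 368 [-113.  249.   82.]
181 361 369 [-94. 249.  82.]
186 318 369 [-92. 191.  67.]
191 318 355 [-79. 176.  62.]
```

View pics/scene3b.png

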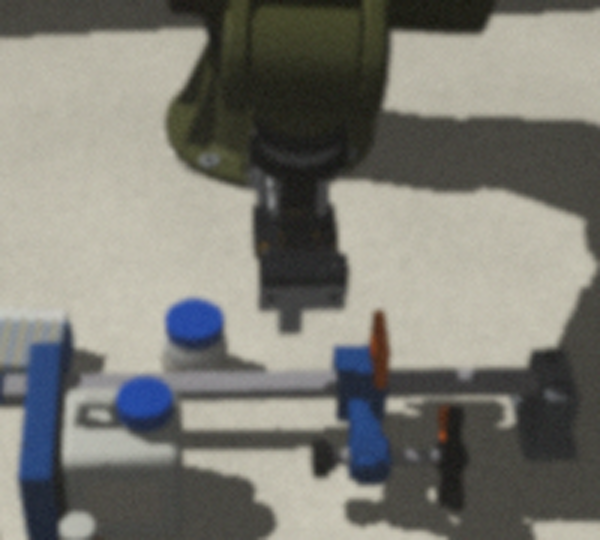

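View pics/top3.png

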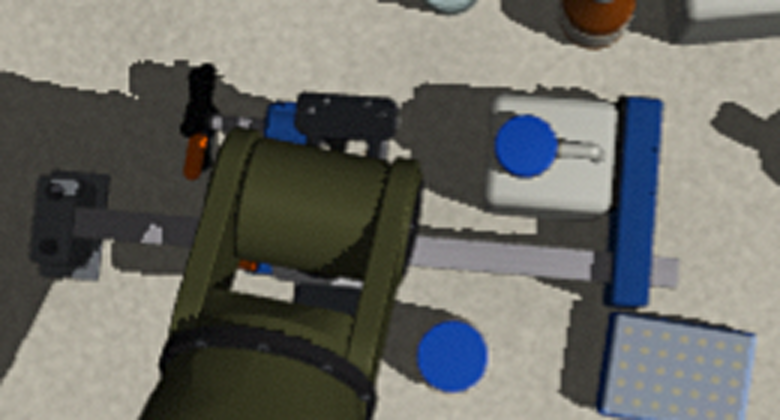

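Run:
```python
from h import *
e=np.array([156.03,527.11,170.9]);t=np.array([np.cos(1.283),np.sin(1.283),0])
print(proj('scene',[e+47*t,e-47*t,e+55*t,e-55*t,e+[0,0,97]]))
im=cv2.imread('pics/scene0.png');cv2.imwrite('pics/s0z.png',cv2.resize(im[0:100,460:600],None,fx=5,fy=5))
C=cloud('scene',np.load('pics/scene0.npy'))
for r in range(40,80,2):
    k=[(u,C[r,u].round()) for u in range(495,545) if C[r,u,2]>100]
    if k: print(r,k[0],k[-1])
s=manip.read_state();print(s['joints'])
```

```text
[[530.02656932  79.27008164]
 [499.30666044  75.73354448]
 [532.65610188  79.57581093]
 [496.70792791  75.43731294]
 [524.52122018  49.06652261]]
40 (501, array([161., 442., 302.])) (544, array([194., 554., 316.]))
42 (505, array([138., 469., 283.])) (544, array([171., 571., 297.]))
44 (504, array([128., 473., 271.])) (543, array([177., 566., 294.]))
46 (504, array([135., 471., 268.])) (544, array([178., 571., 288.]))
48 (503, array([133., 471., 261.])) (544, array([182., 571., 284.]))
50 (503, array([140., 469., 258.])) (544, array([176., 577., 274.]))
52 (502, array([135., 470., 249.])) (544, array([176., 580., 267.]))
54 (501, array([132., 471., 240.])) (543, array([178., 577., 262.]))
56 (501, array([141., 468., 239.])) (544, array([183., 580., 258.]))
58 (500, array([138., 469., 230.])) (542, array([178., 579., 249.]))
60 (499, array([132., 471., 220.])) (542, array([177., 582., 242.]))
62 (499, array([142., 467., 219.])) (541, array([179., 580., 236.]))
64 (499, array([144., 468., 213.])) (540, array([183., 577., 232.]))
66 (500, array([150., 470., 210.])) (539, array([177., 580., 222.]))
68 (533, array([161., 573., 206.])) (538, array([179., 578., 216.]))
70 (533, array([172., 569., 205.])) (536, array([178., 575., 208.]))
78 (543, array([ 99., 662., 128.])) (544, array([ 94., 669., 124.]))
[-1.65952175e-01  2.47450047e-01  1.77830959e+00  5.23323602e-05
  1.11585867e+00 -1.11560260e-01]
```

View pics/s0z.png

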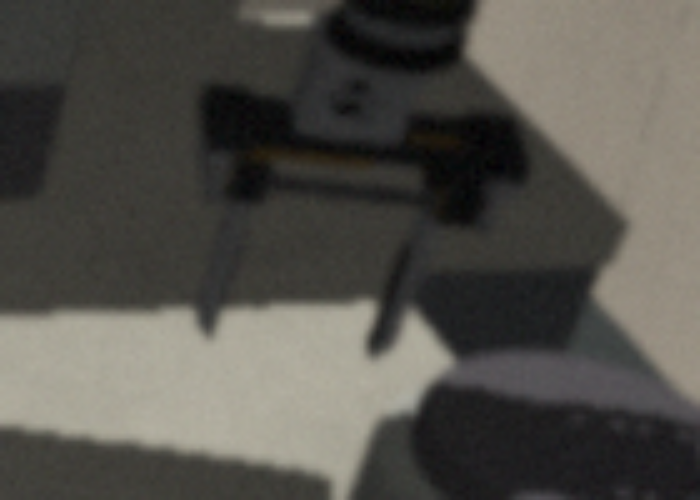

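Run:
```python
from h import *
p,d=manip.camera('scene')
C=w2c(cloud('scene',d).reshape(-1,3)).reshape(400,640,3)
for r in range(154,180,1):
    k=[u for u in range(330,362) if C[r,u,2]>88 and C[r,u,2]<260]
    if k: print(r,k[0],k[-1],C[r,k].mean(0).round(),C[r,k][:,0].min().round(),C[r,k][:,0].max().round())
s=manip.read_state();print(s['eef_pos'],w2c(s['eef_pos']))
```

```text
154 336 356 [ -4. 185. 259.] -7.0 -2.0
155 336 361 [ -3. 190. 256.] -9.0 -0.0
156 336 361 [ -3. 190. 254.] -5.0 -1.0
157 336 361 [ -4. 190. 249.] -11.0 1.0
158 336 361 [ -9. 191. 242.] -11.0 -6.0
159 336 361 [ -9. 191. 239.] -11.0 -6.0
160 336 361 [ -8. 191. 237.] -11.0 -5.0
161 336 360 [ -9. 190. 233.] -13.0 -7.0
162 336 361 [ -9. 191. 230.] -11.0 -5.0
163 337 350 [-28. 182. 209.] -78.0 -8.0
164 343 350 [-77. 194. 161.] -80.0 -75.0
165 343 350 [-77. 195. 158.] -78.0 -74.0
166 343 350 [-77. 195. 154.] -79.0 -74.0
167 343 350 [-77. 195. 151.] -79.0 -75.0
168 343 350 [-78. 195. 146.] -81.0 -76.0
169 343 350 [-77. 195. 143.] -79.0 -74.0
170 343 350 [-76. 195. 141.] -77.0 -74.0
[487.26108689 -44.25618053  94.46752973] [[-87.56588441 196.96096114  94.46752973]]
```

Call:
arm_command([
  [0,[0,0,-2],0],
  [0,[0,-2.8,0],0],
  [0,[0,-2.8,0],0],
  [0,[0,-2.8,0],0],
  [0,[0,-2.8,0],0],
])

```text
clock: 9.33
eef_pos: [493.2, 69.1, 114.6]
eef_rot: [-3.141, -0.0, -0.054]
wrist_force: [-0.0, 0.7, 0.2]
finger_gap: 0.4
```

Call:
arm_command([
  [0,[0,0,2],0],
  [0,[0,0,2],0],
  [0,[0,0,1.5],0],
  [0,[0,0,0],0],
])

```text
clock: 9.67
eef_pos: [491.6, 68.0, 56.9]
eef_rot: [3.141, 0.004, -0.053]
wrist_force: [0.2, 0.0, -0.3]
finger_gap: 0.4
```

Run:
```python
from h import *
p,d=manip.camera('scene');cv2.imwrite('pics/scene4.png',cv2.resize(p[100:240,250:470,::-1],None,fx=3,fy=3,interpolation=cv2.INTER_CUBIC))
C=w2c(cloud('scene',d).reshape(-1,3)).reshape(400,640,3)
for r in range(160,190,1):
    k=[u for u in range(376,410) if C[r,u,2]>78 and C[r,u,2]<200 and C[r,u,1]>285]
    if k: print(r,k[0],k[-1],C[r,k].mean(0).round(),C[r,k][:,0].min().round(),C[r,k][:,0].max().round())
s=manip.read_state();print(s['eef_pos'],w2c(s['eef_pos']))
```

```text
169 392 400 [-13. 306. 200.] -13.0 -13.0
170 388 409 [-11. 316. 198.] -13.0 -9.0
171 388 409 [-10. 313. 196.] -13.0 -7.0
172 387 409 [-11. 312. 192.] -14.0 -7.0
173 387 408 [-10. 311. 189.] -13.0 -8.0
174 384 392 [-81. 305. 119.] -95.0 -76.0
175 384 392 [-81. 306. 115.] -93.0 -76.0
176 384 392 [-80. 306. 112.] -92.0 -77.0
177 384 392 [-81. 307. 108.] -92.0 -78.0
178 384 392 [-80. 307. 105.] -88.0 -78.0
179 384 391 [-81. 306. 100.] -89.0 -78.0
[492.47779499  67.84996784  58.58432198] [[-88.37390342 309.18551126  58.58432198]]
```

View pics/scene4.png

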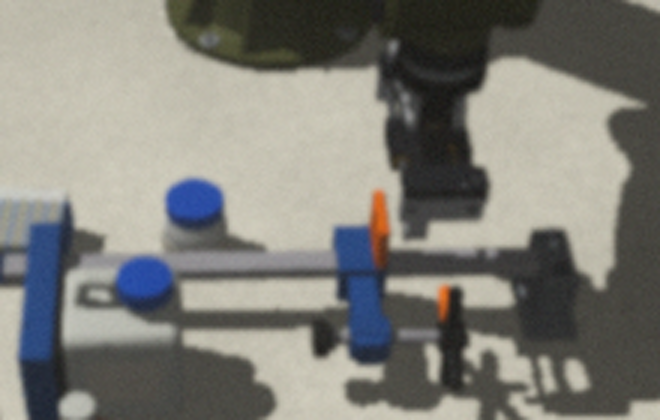

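The fingertips really sit about 40 mm above the reported TCP height, so my first pass went over the tab. The tip is now level with the tab at pixel (388,179), so I can push.

Call:
arm_command([
  [0,[0,0.6,0],0],
  [0,[0,0.6,0],0],
  [0,[0,0.5,0],0],
  [0,[0,0.5,0],0],
  [0,[0,0.5,0],0],
])

```text
clock: 10.13
eef_pos: [492.2, 39.9, 60.1]
eef_rot: [-3.141, -0.001, -0.054]
wrist_force: [0.0, 2.0, 1.6]
finger_gap: 0.5
```

Call:
arm_command([
  [0,[0,0.6,0],0],
  [0,[0,0.7,0],0],
  [0,[0,0.8,0],0],
  [0,[0,0.8,0],0],
  [0,[0,0.8,0],0],
])

```text
clock: 10.55
eef_pos: [489.7, 2.7, 59.4]
eef_rot: [3.142, 0.0, -0.054]
wrist_force: [-1.3, 2.5, 1.4]
finger_gap: 0.6
```

Run:
```python
from h import *
p,d=manip.camera('scene');cv2.imwrite('pics/scene5.png',cv2.resize(p[100:240,250:470,::-1],None,fx=3,fy=3,interpolation=cv2.INTER_CUBIC))
s=manip.read_state();print(s['eef_pos'],w2c(s['eef_pos']),s['wrist_force'])
```

```text
[489.64569276   1.65174522  59.37708666] [[-87.64878689 242.93070248  59.37708666]] [-0.66099817 -0.86865158  0.75941886]
```

View pics/scene5.png

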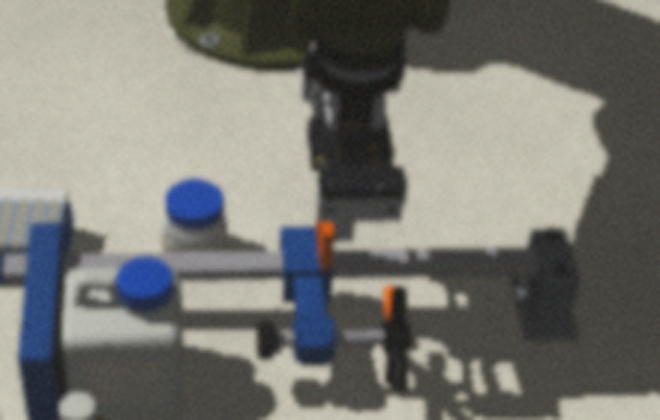

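Call:
arm_command([
  [0,[-0.1,0.7,0],0],
  [0,[-0.1,0.8,0],0],
  [0,[0,0.8,0],0],
  [0,[0,0.8,0],0],
  [0,[0,0.7,0],0],
])

```text
clock: 11.02
eef_pos: [485.7, -35.1, 59.4]
eef_rot: [3.142, 0.0, -0.054]
wrist_force: [1.4, 2.6, 0.1]
finger_gap: 0.4
```

Call:
arm_command([
  [0,[0,0.4,0],0],
  [0,[0,0.4,0],0],
  [0,[0,0.4,0],0],
  [0,[0,0.2,0],0],
])

```text
clock: 11.35
eef_pos: [484.9, -48.6, 59.4]
eef_rot: [3.142, 0.0, -0.054]
wrist_force: [0.4, 2.0, 1.3]
finger_gap: 0.3
```

Call:
arm_command([
  [0,[0,0.3,0],0],
  [0,[0,0.3,0],0],
  [0,[0,0.2,0],0],
  [0,[0,0.2,0],0],
])

```text
clock: 11.68
eef_pos: [484.4, -58.4, 59.4]
eef_rot: [-3.142, 0.0, -0.054]
wrist_force: [-0.1, 1.3, 0.3]
finger_gap: 0.7
```

Call:
arm_command([
  [0,[0,0.2,0],0],
  [0,[0,0.2,0],0],
])

```text
clock: 11.85
eef_pos: [484.2, -62.3, 59.4]
eef_rot: [-3.141, 0.0, -0.054]
wrist_force: [-1.6, 2.9, 1.8]
finger_gap: 0.5
```

Call:
arm_command([
  [0,[0,0.15,0],0],
  [0,[0,0.15,0],0],
])

```text
clock: 12.02
eef_pos: [483.7, -64.9, 59.4]
eef_rot: [-3.141, 0.001, -0.054]
wrist_force: [-4.0, 5.4, 2.9]
finger_gap: 0.4
```

Call:
arm_command([
  [0,[0,0.15,0],0],
  [0,[0,0.15,0],0],
])

```text
clock: 12.18
eef_pos: [483.2, -67.4, 59.4]
eef_rot: [-3.14, 0.002, -0.054]
wrist_force: [-7.6, 13.1, 8.8]
finger_gap: 0.6
```

Call:
arm_command([
  [0,[0,0.15,0],0],
  [0,[0,0.15,0],0],
])

```text
clock: 12.35
eef_pos: [482.8, -69.3, 59.6]
eef_rot: [-3.138, 0.003, -0.054]
wrist_force: [-8.3, 22.3, 12.5]
finger_gap: 0.2
```

Call:
arm_command([
  [0,[0,0.05,0],0],
  [0,[0,0,0],0],
])

```text
clock: 12.52
eef_pos: [482.8, -69.6, 59.6]
eef_rot: [-3.138, 0.003, -0.054]
wrist_force: [-8.2, 19.7, 10.8]
finger_gap: 0.3
```

Call:
arm_command([
  [0,[0,-0.3,0],0],
  [0,[0,-0.5,0],0],
  [0,[0,-2,0],0],
  [0,[0,-3,0],0],
  [0,[0,-2,-2],0],
])

```text
clock: 12.93
eef_pos: [486.3, 7.6, 76.9]
eef_rot: [3.141, 0.005, -0.055]
wrist_force: [-0.1, -0.1, -0.8]
finger_gap: 0.6
```

Call:
arm_command([
  [0,[0,-2.5,-3],0],
  [0,[0,-2.5,-3],0],
  [0,[0,-2,-3],0],
  [0,[-2.5,-2,0],0],
  [0,[-2.5,0,0],0],
])

```text
clock: 13.35
eef_pos: [443.3, 101.0, 170.7]
eef_rot: [-3.141, -0.003, -0.052]
wrist_force: [-0.1, -0.5, -1.0]
finger_gap: 0.5
```

Run:
```python
from h import *
for n,s in(("scene",(140,240,250,450)),("top",(145,285,160,420))):
    p,d=manip.camera(n); np.save(f'pics/{n}6.npy',d);cv2.imwrite(f'pics/{n}6f.png',p[:,:,::-1]);cv2.imwrite(f"pics/{n}6.png",cv2.resize(p[s[0]:s[1],s[2]:s[3],::-1],None,fx=3,fy=3,interpolation=cv2.INTER_CUBIC))
s=manip.read_state();print(s['eef_pos'],w2c(s['eef_pos']),s['wrist_force'],s['moment'])
```

```text
[441.08658898  99.56703372 169.83985504] [[-141.39341705  338.09847544  169.83985504]] [ 0.14637143 -0.89290288  0.24346371] [-0.05956835  0.04198804 -0.05002961]
```

View pics/scene6.png

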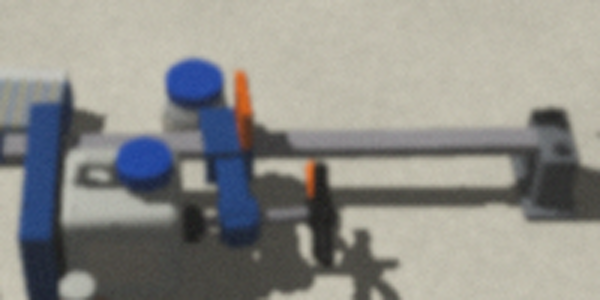

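View pics/top6.png

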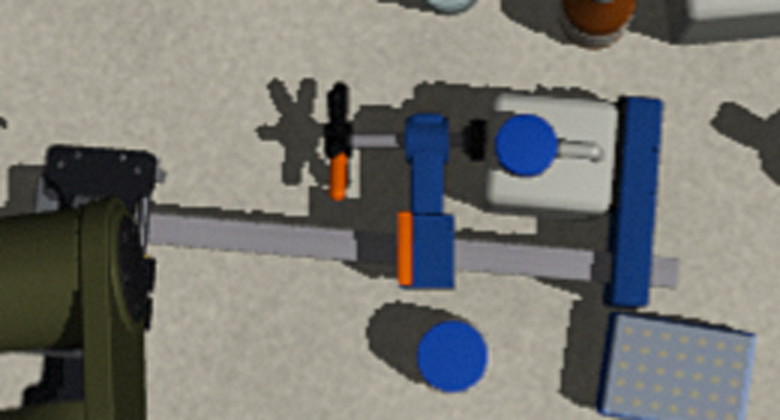

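```bash
cat > meas.py <<'E'
from h import *
np.set_printoptions(suppress=True,precision=1)
def run(sfx):
  for n in('top','scene'):
    im=cv2.imread(f'pics/{n}{sfx}f.png');hsv=cv2.cvtColor(im,cv2.COLOR_BGR2HSV);H,S,V=[hsv[...,i].astype(int) for i in range(3)]
    C=w2c(cloud(n,np.load(f'pics/{n}{sfx}.npy')).reshape(-1,3)).reshape(400,640,3)
    X,Y,Z=C[...,0],C[...,1],C[...,2]
    box=lambda a,b,c,d,e,f:(X>a)&(X<b)&(Y>c)&(Y<d)&(Z>e)&(Z<f)
    def pr(nm,m):
        q=C[m]; 
        if len(q): print(n,nm,len(q), *(np.nanpercentile(q[:,i],[2,50,98]) for i in range(3)))
    def fit(nm,m,z):
        px=np.argwhere(m)[:,::-1].astype(float)
        if len(px)<10: return
        q=w2c(onz(n,px,z))[:,:2].astype(np.float32); r=cv2.fitLine(q,cv2.DIST_HUBER,0,.01,.01).ravel(); v=r[:2]*np.sign(r[0]);
        print(n,nm,'tilt(rad, +=+y with +x)',round(float(np.arctan2(v[1],v[0])),3),r[2:])
    orange=((H<14)&(S>120)&(V>70))
    t=box(-130,-55,120,320,108,140)&orange
    pr('tab',t)
    if n=='top': fit('tab',t,126)
    pr('orarm',box(-60,60,180,390,0,140)&orange)
    h=box(-65,65,195,270,20,130)&((V<50)|orange)
    pr('handle',h)
    pr('pad',box(-30,30,75,130,30,90)&(V<60))
    cap=box(-70,60,10,160,125,145)&(H>100)&(H<130)&(S>110); pr('cap',cap)
    pr('can',box(-70,60,4,125,100,110))
    if n=='top':
        m=box(-60,60,4,125,100,110);print(cv2.minAreaRect(C[m][:,:2].astype(np.float32)))
    # handle top profile: in x bins, max z
    for x in range(-55,56,5):
        k=h&(X>=x)&(X<x+5)
        if k.sum()>2: print('   x',x+2.5,'n',k.sum(),'zmax',np.percentile(Z[k],90).round(),'y',np.median(Y[k]).round())
if __name__=='__main__':
    import sys; run(sys.argv[1])
E
python3 meas.py 6
```

```text
top tab 101 [-118.7  -89.4  -64.6] [152.1 156.9 162.1] [112.6 124.7 129.1]
top tab tilt(rad, +=+y with +x) 0.031 [-90.9 157. ]
top orarm 85 [-54.6 -36.4 -20.6] [210.5 216.9 223.9] [ 44.3  73.  101.2]
top handle 257 [-52.9  -8.9  36.8] [210.2 218.5 230. ] [ 54.3  75.6 108.4]
top pad 117 [-14.6  -0.1  16.5] [100.8 111.1 128. ] [59.3 72.3 78.9]
top cap 338 [-28.8  -8.2  13. ] [50.1 71.  91.8] [129.7 134.4 139.6]
top can 944 [-49.5 -18.1  33. ] [ 5.9 42.2 96.7] [100.3 104.  108.6]
((-8.776721954345703, 51.33341979980469), (94.46356201171875, 87.80345916748047), 89.79469299316406)
   x -52.5 n 10 zmax 77.0 y 217.0
   x -47.5 n 10 zmax 78.0 y 217.0
   x -42.5 n 13 zmax 77.0 y 215.0
   x -37.5 n 12 zmax 76.0 y 217.0
   x -32.5 n 12 zmax 75.0 y 217.0
   x -27.5 n 13 zmax 76.0 y 218.0
   x -22.5 n 20 zmax 108.0 y 217.0
   x -17.5 n 19 zmax 110.0 y 216.0
   x -12.5 n 15 zmax 104.0 y 217.0
   x -7.5 n 13 zmax 93.0 y 218.0
   x -2.5 n 20 zmax 78.0 y 220.0
   x 2.5 n 19 zmax 80.0 y 218.0
   x 7.5 n 15 zmax 84.0 y 219.0
   x 12.5 n 13 zmax 90.0 y 221.0
   x 17.5 n 15 zmax 95.0 y 220.0
   x 22.5 n 
[... 412 characters left out ...]

scene cap 232 [-27.9  -2.6  15.8] [48.2 70.2 89.9] [127.6 135.  138.1]
scene can 571 [-49.9  12.7  34.6] [ 4.9 39.4 96.5] [100.6 104.6 108.4]
   x -47.5 n 5 zmax 77.0 y 213.0
   x -37.5 n 4 zmax 74.0 y 211.0
   x -32.5 n 3 zmax 73.0 y 212.0
   x -22.5 n 3 zmax 98.0 y 211.0
   x -17.5 n 5 zmax 107.0 y 216.0
   x -12.5 n 18 zmax 104.0 y 217.0
   x -7.5 n 28 zmax 89.0 y 217.0
   x -2.5 n 5 zmax 78.0 y 217.0
   x 2.5 n 9 zmax 76.0 y 212.0
   x 7.5 n 19 zmax 78.0 y 215.0
   x 12.5 n 12 zmax 63.0 y 218.0
   x 17.5 n 15 zmax 89.0 y 219.0
   x 22.5 n 13 zmax 98.0 y 221.0
   x 27.5 n 19 zmax 97.0 y 221.0
   x 32.5 n 10 zmax 94.0 y 218.0
   x 37.5 n 7 zmax 55.0 y 220.0
   x 42.5 n 3 zmax 53.0 y 220.0
```

Call:
arm_command([
  [0,[2.9,2.4,1],0],
  [0,[2.9,2.4,1],0],
  [0,[2.9,2.4,1],0],
  [0,[2.9,2.4,1],0],
  [0,[2.9,2.4,1],0],
])

```text
clock: 13.87
eef_pos: [582.8, -30.9, 118.6]
eef_rot: [3.141, -0.0, -0.054]
wrist_force: [0.4, 1.1, -0.7]
finger_gap: 0.7
```

Call:
arm_command([
  [0,[0,0,0],-0.12],
  [0,[0,0,0],-0.12],
  [0,[0,0,0],-0.12],
  [0,[0,0,0],-0.12],
  [0,[0,0,0],-0.12],
])

```text
clock: 14.28
eef_pos: [581.7, -29.6, 119.0]
eef_rot: [3.141, 0.0, 0.551]
wrist_force: [-0.7, 0.3, -0.4]
finger_gap: 0.6
```

Call:
arm_command([
  [0,[0,0,0],-0.12],
  [0,[0,0,0],-0.12],
  [0,[0,0,0],-0.12],
  [0,[0,0,0],-0.12],
  [0,[0,0,0],-0.12],
])

```text
clock: 14.7
eef_pos: [581.6, -29.5, 119.1]
eef_rot: [3.141, 0.0, 1.151]
wrist_force: [-0.1, -0.7, -0.2]
finger_gap: 0.3
```

Call:
arm_command([
  [0,[0,0,0],-0.12],
  [0,[0,0,0],-0.12],
  [0,[0,0,0],-0.12],
  [0,[0,0,0],-0.01],
  [0,[0,0,0],0],
])

```text
clock: 15.12
eef_pos: [581.5, -29.3, 119.2]
eef_rot: [3.142, 0.0, 1.513]
wrist_force: [-0.6, 0.6, 0.3]
finger_gap: 0.4
```

```bash
cat > snap.py <<'E'
import sys
from h import *
def go(k,z=(140,240,250,450)):
    for n,s in(("scene",z),):
        p,d=manip.camera(n); np.save(f'pics/{n}{k}.npy',d);cv2.imwrite(f'pics/{n}{k}f.png',p[:,:,::-1]);cv2.imwrite(f"pics/{n}{k}.png",cv2.resize(p[s[0]:s[1],s[2]:s[3],::-1],None,fx=4,fy=4,interpolation=cv2.INTER_CUBIC))
    s=manip.read_state();print(s['eef_pos'].round(1),w2c(s['eef_pos']).round(1),s['wrist_force'].round(1),s['eef_rot'].round(3))
go(sys.argv[1])
E
python3 snap.py 7
```

```text
[581.4 -29.2 119.3] [[  5.7 217.1 119.3]] [ 0.6 -1.2 -0.2] [3.142 0.    1.512]
```

View pics/scene7.png

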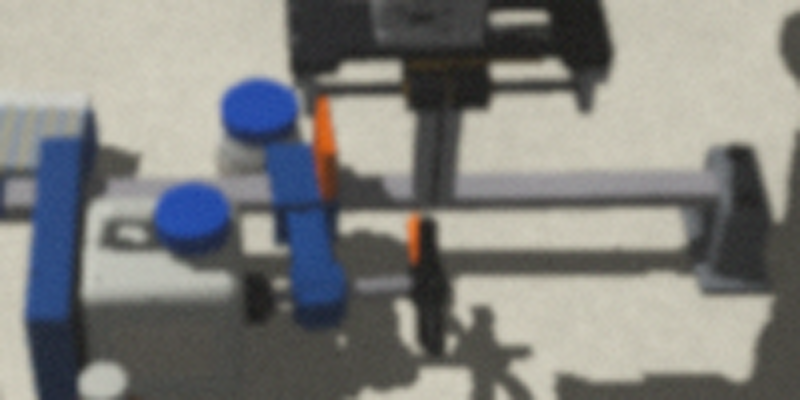

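Run:
```python
from h import *
for z in(119,140,150,155,160,165): print(z,proj('scene',c2w([[14,205,z],[14,217,z],[14,229,z]])).round(1).tolist())
C=w2c(cloud('scene',np.load('pics/scene7.npy')).reshape(-1,3)).reshape(400,640,3)
for r in range(170,200,2):
    k=[u for u in range(340,380) if C[r,u,2]>112 and C[r,u,1]>190]
    if k: print(r,k[0],k[-1],C[r,k].mean(0).round())
```

```text
119 [[352.8, 201.4], [357.6, 201.3], [362.4, 201.2]]
140 [[353.2, 195.5], [358.1, 195.4], [363.0, 195.3]]
150 [[353.4, 192.7], [358.4, 192.6], [363.3, 192.5]]
155 [[353.5, 191.3], [358.5, 191.1], [363.5, 191.0]]
160 [[353.7, 189.8], [358.6, 189.7], [363.6, 189.6]]
165 [[353.8, 188.4], [358.8, 188.2], [363.7, 188.1]]
170 354 365 [ 13. 215. 224.]
172 354 364 [ 13. 214. 217.]
174 353 364 [ 12. 214. 210.]
176 353 364 [ 12. 214. 204.]
178 353 364 [ 12. 215. 197.]
180 353 364 [ 12. 215. 191.]
182 353 363 [ 12. 214. 185.]
184 353 363 [ 12. 215. 178.]
186 353 363 [ 13. 215. 172.]
188 353 363 [ 12. 215. 164.]
190 355 361 [ 12. 216. 157.]
```

Call:
arm_command([
  [0,[0,0,2],0],
  [0,[0,0,2],0],
  [0,[0,0,2],0],
  [0,[0,0,0.6],0],
  [0,[0,0,0],0],
])

```text
clock: 15.58
eef_pos: [580.5, -28.9, 52.1]
eef_rot: [-3.139, -0.0, 1.514]
wrist_force: [0.4, -0.8, 0.9]
finger_gap: 0.4
```

```bash
python3 snap.py 8
```

```text
[581.2 -29.   53.5] [[  5.5 217.3  53.5]] [0.1 0.3 0.5] [-3.141  0.     1.514]
```

View pics/scene8.png

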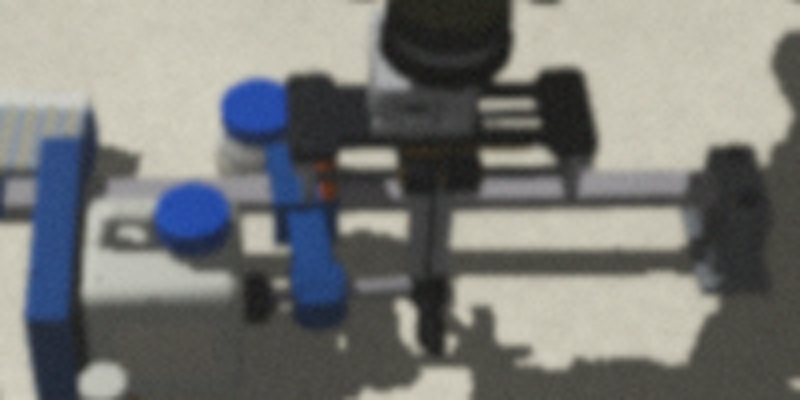

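Call:
arm_command([
  [0,[0,-0.4,0],0],
  [0,[0,-0.4,0],0],
  [0,[0,-0.4,0],0],
])

```text
clock: 15.88
eef_pos: [570.1, -28.4, 54.8]
eef_rot: [3.138, 0.0, 1.516]
wrist_force: [5.9, -2.0, -1.9]
finger_gap: 0.5
```

Call:
arm_command([
  [0,[0,-0.4,0],0],
  [0,[0,-0.4,0],0],
  [0,[0,-0.4,0],0],
])

```text
clock: 16.13
eef_pos: [558.1, -27.7, 54.8]
eef_rot: [3.138, 0.0, 1.516]
wrist_force: [6.1, 0.3, -0.4]
finger_gap: 0.7
```

```bash
python3 snap.py 9
```

```text
[557.4 -27.6  54.8] [[-18.4 217.3  54.8]] [3.8 0.1 1. ] [3.139 0.    1.516]
```

View pics/scene9.png

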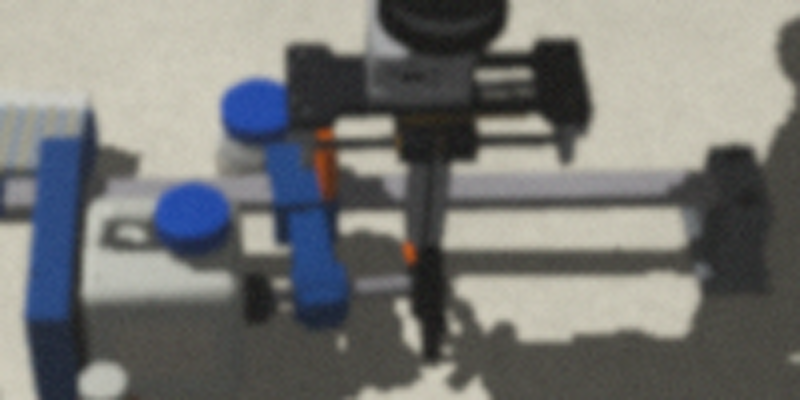

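Call:
arm_command([
  [0,[0,0.3,-1.5],0],
  [0,[0,0.5,-2.2],0],
  [0,[0,2.2,0],0],
  [0,[0,1.8,0],0],
  [0,[0,0,0],0],
])

```text
clock: 16.6
eef_pos: [607.0, -30.4, 91.4]
eef_rot: [3.14, 0.0, 1.516]
wrist_force: [-1.1, -0.0, -0.2]
finger_gap: 0.7
```

Call:
arm_command([
  [0,[0,0,1.7],0],
  [0,[0,0,2.0],0],
  [0,[0,0,0],0],
])

```text
clock: 16.85
eef_pos: [602.8, -30.0, 50.3]
eef_rot: [-3.136, -0.0, 1.516]
wrist_force: [-0.7, 0.3, -1.7]
finger_gap: 0.3
```

```bash
python3 snap.py 10
```

```text
[603.6 -30.1  52.3] [[ 27.8 217.4  52.3]] [ 0.3 -0.4 -0.2] [-3.138 -0.     1.516]
```

View pics/scene10.png

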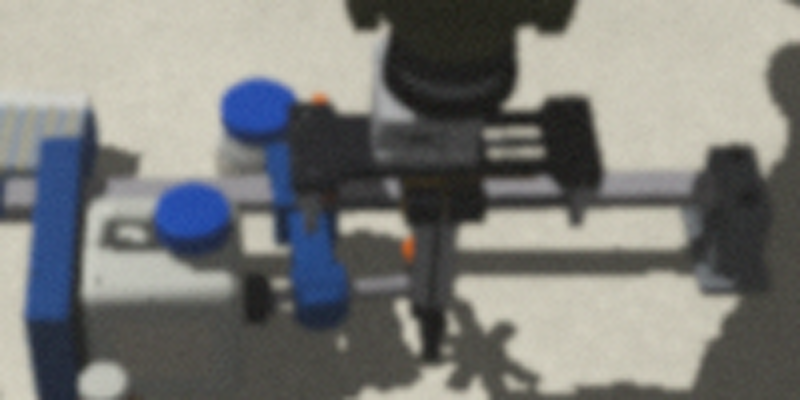

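Call:
arm_command([
  [0,[0,-0.5,0],0],
  [0,[0,-0.5,0],0],
  [0,[0,-0.5,0],0],
  [0,[0,-0.5,0],0],
])

```text
clock: 17.23
eef_pos: [586.5, -29.4, 55.9]
eef_rot: [3.136, 0.0, 1.516]
wrist_force: [5.7, -1.2, 4.8]
finger_gap: 0.3
```

Call:
arm_command([
  [0,[0,-0.5,0],0],
  [0,[0,-0.5,0],0],
  [0,[0,-0.5,0],0],
])

```text
clock: 17.48
eef_pos: [571.5, -29.0, 55.9]
eef_rot: [3.136, 0.001, 1.516]
wrist_force: [6.7, -4.3, 1.4]
finger_gap: 0.4
```

Call:
arm_command([
  [0,[0,-0.4,0],0],
  [0,[0,-0.4,0],0],
  [0,[0,-0.2,0],0],
])

```text
clock: 17.73
eef_pos: [561.1, -28.1, 55.3]
eef_rot: [3.137, 0.001, 1.516]
wrist_force: [6.9, -1.3, -1.3]
finger_gap: 0.4
```

```bash
python3 snap.py 11
```

```text
[560.9 -28.1  55.3] [[-14.9 217.1  55.3]] [ 5.2 -1.3  0.1] [3.137e+00 1.000e-03 1.516e+00]
```

View pics/scene11.png

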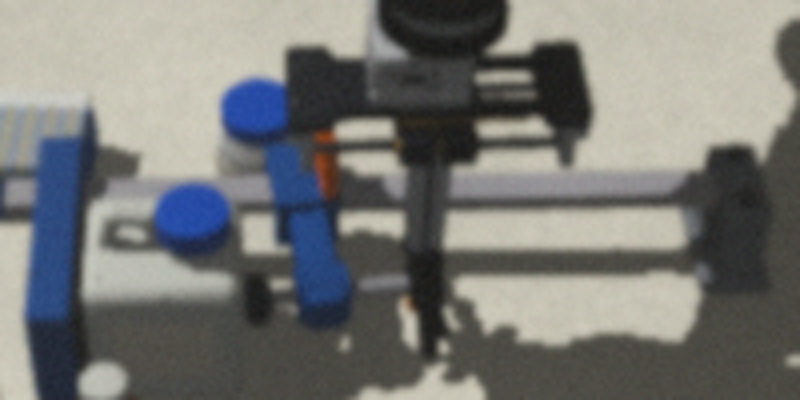

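Call:
arm_command([
  [0,[0,0.3,-1.5],0],
  [0,[0,0.5,-2.2],0],
  [0,[0,1.9,0],0],
  [0,[0,1.7,0],0],
  [0,[0,0,0],0],
])

```text
clock: 18.2
eef_pos: [605.8, -30.3, 91.9]
eef_rot: [3.139, 0.0, 1.516]
wrist_force: [-0.6, -0.4, -0.4]
finger_gap: 0.4
```

Call:
arm_command([
  [0,[0,0,1.8],0],
  [0,[0,0,2.1],0],
  [0,[0,0,0],0],
])

```text
clock: 18.45
eef_pos: [601.6, -29.9, 48.5]
eef_rot: [-3.137, -0.0, 1.516]
wrist_force: [1.2, 0.2, -1.9]
finger_gap: 0.1
```

Call:
arm_command([
  [0,[0,-0.5,0],0],
  [0,[0,-0.5,0],0],
  [0,[0,-0.5,0],0],
  [0,[0,-0.5,0],0],
])

```text
clock: 18.78
eef_pos: [585.7, -29.4, 54.7]
eef_rot: [3.135, 0.001, 1.516]
wrist_force: [6.8, -1.1, 6.3]
finger_gap: 0.4
```

Call:
arm_command([
  [0,[0,-0.5,0],0],
  [0,[0,-0.5,0],0],
  [0,[0,-0.3,0],0],
])

```text
clock: 19.03
eef_pos: [572.8, -29.0, 54.8]
eef_rot: [3.134, 0.001, 1.516]
wrist_force: [8.0, -4.8, 3.6]
finger_gap: 0.8
```

Call:
arm_command([
  [0,[0,-0.4,0],0],
  [0,[0,-0.4,0],0],
  [0,[0,-0.2,0],0],
])

```text
clock: 19.28
eef_pos: [562.6, -28.5, 54.2]
eef_rot: [3.135, 0.001, 1.516]
wrist_force: [8.2, -3.0, -0.1]
finger_gap: 0.4
```

```bash
python3 snap.py 12
```

```text
[562.4 -28.4  54.2] [[-13.4 216.8  54.2]] [ 7.1 -3.1  1.5] [3.135e+00 1.000e-03 1.516e+00]
```

View pics/scene12.png

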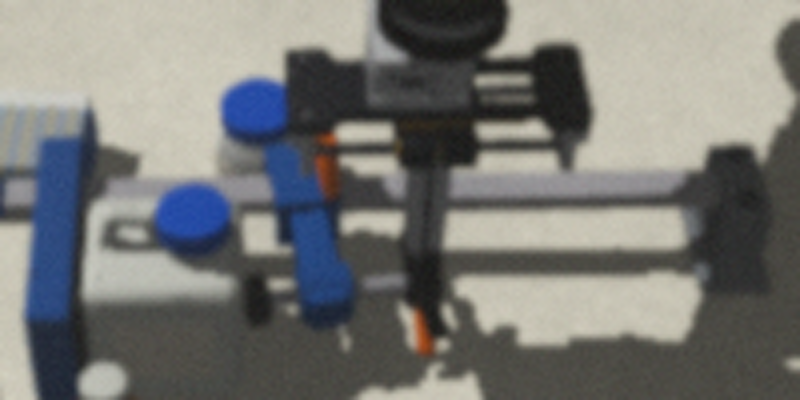

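Call:
arm_command([
  [0,[0,0.3,-1.5],0],
  [0,[0,0.5,-2.2],0],
  [0,[0,1.8,0],0],
  [0,[0,1.7,0],0],
  [0,[0,0,0],0],
])

```text
clock: 19.75
eef_pos: [605.9, -30.3, 90.7]
eef_rot: [3.138, 0.0, 1.516]
wrist_force: [-1.1, 0.7, -0.5]
finger_gap: 0.4
```

Call:
arm_command([
  [0,[0,0,1.8],0],
  [0,[0,0,2.1],0],
  [0,[0,0,0],0],
])

```text
clock: 20.0
eef_pos: [602.0, -29.9, 47.1]
eef_rot: [-3.138, -0.0, 1.516]
wrist_force: [2.9, 0.1, -2.6]
finger_gap: 0.2
```

Call:
arm_command([
  [0,[0,-0.5,0],0],
  [0,[0,-0.5,0],0],
  [0,[0,-0.5,0],0],
  [0,[0,-0.4,0],0],
])

```text
clock: 20.33
eef_pos: [587.1, -29.3, 53.3]
eef_rot: [3.134, 0.0, 1.516]
wrist_force: [7.9, 0.6, 6.7]
finger_gap: 0.2
```

Call:
arm_command([
  [0,[0,-0.4,0],0],
  [0,[0,-0.4,0],0],
])

```text
clock: 20.5
eef_pos: [579.5, -29.2, 53.5]
eef_rot: [3.133, 0.001, 1.516]
wrist_force: [9.7, -3.5, 7.2]
finger_gap: 0.5
```

Call:
arm_command([
  [0,[0,-0.4,0],0],
  [0,[0,-0.3,0],0],
])

```text
clock: 20.67
eef_pos: [572.5, -29.2, 53.6]
eef_rot: [3.133, 0.001, 1.516]
wrist_force: [9.4, -5.9, 5.9]
finger_gap: 0.3
```

Call:
arm_command([
  [0,[0,-0.4,0],0],
  [0,[0,-0.3,0],0],
  [0,[0,-0.3,0],0],
])

```text
clock: 20.92
eef_pos: [562.2, -28.7, 52.8]
eef_rot: [3.134, 0.001, 1.516]
wrist_force: [10.0, -3.8, 0.3]
finger_gap: 0.4
```

Call:
arm_command([
  [0,[0,0.4,-1.5],0],
  [0,[0,0.5,-2.2],0],
  [0,[0,0,-2],0],
  [0,[0,1.8,-1],0],
  [0,[0,1.7,0],0],
])

```text
clock: 21.33
eef_pos: [605.4, -30.3, 122.0]
eef_rot: [3.135, 0.0, 1.516]
wrist_force: [0.9, 0.9, 0.0]
finger_gap: 0.5
```

```bash
python3 snap.py 13
python3 - <<'E'
from h import *
p,d=manip.camera('top');np.save('pics/top13.npy',d);cv2.imwrite('pics/top13f.png',p[:,:,::-1]);cv2.imwrite('pics/top13.png',cv2.resize(p[145:285,160:420,::-1],None,fx=3,fy=3,interpolation=cv2.INTER_CUBIC))
E
python3 meas.py 13
```

```text
[607.1 -30.4 120.3] [[ 31.4 217.2 120.3]] [ 2.6 -0.3 -0.5] [3.136 0.    1.516]
top tab 78 [-119.6  -88.5  -66.9] [149.8 158.4 164.5] [116.  125.1 129.4]
top tab tilt(rad, +=+y with +x) 0.169 [-90.5 158.3]
top pad 110 [-11.9   1.4  18.6] [102.7 111.6 127.8] [60.1 70.9 79.4]
top cap 332 [-27.3  -6.9  14.2] [50.8 72.  92.3] [128.7 134.1 139.2]
top can 953 [-48.1 -16.8  34.1] [ 6.6 42.2 97.3] [100.3 103.9 108.6]
((-7.422149658203125, 51.58585739135742), (95.85107421875, 87.13803100585938), 88.0663070678711)
scene tab 48 [-110.3  -78.5  -64.1] [153.3 157.5 163. ] [110.4 125.  128.9]
scene orarm 79 [ 1.2 18.  39.1] [209.5 216.6 224.4] [35.9 68.  72.8]
scene handle 197 [-35.4   6.4  38.5] [204.9 213.3 224.3] [ 28.7  71.7 104.3]
scene pad 77 [-2.5 13.1 20.1] [101.1 108.5 116.5] [48.9 69.5 78.1]
scene cap 235 [-23.7  -0.4  16.3] [48.2 70.3 90.1] [126.5 134.6 138.4]
scene can 585 [-49.2  12.9  35.9] [ 5.3 40.9 96.9] [100.3 104.5 108.8]
   x -32.5 n 6 zmax 103.0 y 208.0
   x -27.5 n 15 zmax 97.0 y 208.0
   x -22.5 n 12 zmax 93.0 y 211.0
   x -17.5 n 13 zmax 84.0 y 210.0
   x -7.5 n 3 zmax 77.0 y 207.0
   x -2.5 n 12 zmax 75.0 y 209.0
   x 2.5 n 23 zmax 76.0 y 212.0
   x 7.5 n 28 zmax 104.0 y 215.0
   x 12.5 n 24 zmax 103.0 y 215.0
   x 17.5 n 14 zmax 73.0 y 217.0
   x 22.5 n 10 zmax 73.0 y 217.0
   x 27.5 n 11 zmax 72.0 y 217.0
   x 32.5 n 9 zmax 71.0 y 220.0
   x 37.5 n 10 zmax 71.0 y 219.0
```

View pics/scene13.png

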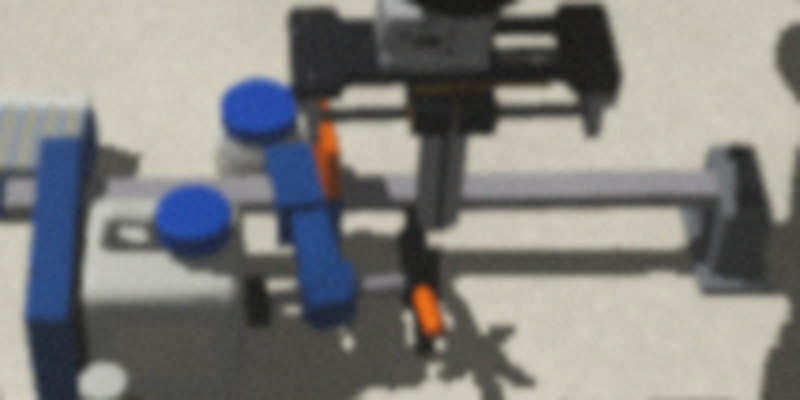

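View pics/top13.png

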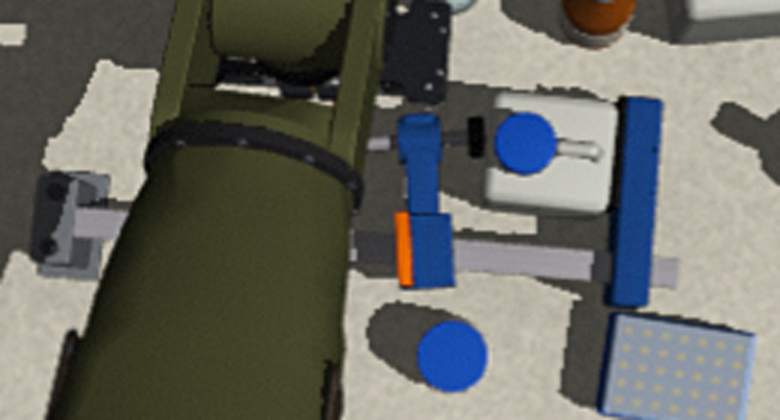

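Call:
arm_command([
  [0,[0,0,2.2],0],
  [0,[0,-0.2,2.2],0],
  [0,[0,-0.2,2.2],0],
  [0,[0,0,0.4],0],
  [0,[0,0,0],0],
])

```text
clock: 21.85
eef_pos: [599.0, -29.7, 46.1]
eef_rot: [-3.14, -0.0, 1.516]
wrist_force: [1.0, 0.4, -0.3]
finger_gap: 0.3
```

Call:
arm_command([
  [0,[0,-0.4,0],0],
  [0,[0,-0.4,0],0],
  [0,[0,-0.3,0],0],
])

```text
clock: 22.1
eef_pos: [591.1, -29.9, 49.8]
eef_rot: [3.134, 0.001, 1.516]
wrist_force: [9.7, -3.7, 6.7]
finger_gap: 0.4
```

Call:
arm_command([
  [0,[0,-0.4,0],0],
  [0,[0,-0.4,0],0],
  [0,[0,0,0],0],
])

```text
clock: 22.35
eef_pos: [583.1, -29.5, 50.2]
eef_rot: [3.134, 0.001, 1.516]
wrist_force: [7.0, -3.1, 6.3]
finger_gap: 0.6
```

Call:
arm_command([
  [0,[0,-0.4,0],0],
  [0,[0,-0.4,0],0],
])

```text
clock: 22.52
eef_pos: [576.3, -29.6, 50.6]
eef_rot: [3.132, 0.002, 1.516]
wrist_force: [12.0, -8.3, 8.3]
finger_gap: 0.6
```

Call:
arm_command([
  [0,[0,-0.4,0],0],
  [0,[0,-0.4,0],0],
])

```text
clock: 22.68
eef_pos: [568.4, -29.8, 50.5]
eef_rot: [3.131, 0.003, 1.516]
wrist_force: [15.2, -10.5, 3.8]
finger_gap: 0.6
```

Call:
arm_command([
  [0,[0,-0.4,0],0],
  [0,[0,-0.3,0],0],
])

```text
clock: 22.85
eef_pos: [561.1, -28.7, 50.2]
eef_rot: [3.132, 0.001, 1.516]
wrist_force: [11.0, -2.3, 3.5]
finger_gap: 0.1
```

Call:
arm_command([
  [0,[0,0.4,-1],0],
  [0,[0,0.4,-2.5],0],
  [0,[0,0,-3],0],
  [0,[0,0,-3],0],
  [0,[2,0,-2],0],
])

```text
clock: 23.27
eef_pos: [567.5, -10.0, 166.2]
eef_rot: [3.138, 0.001, 1.514]
wrist_force: [0.4, 0.4, 0.3]
finger_gap: 0.7
```

Call:
arm_command([
  [0,[3,-2,0],0],
  [0,[3,-2,0],0],
  [0,[3,-2,0],0],
  [0,[3,-2,0],0],
  [0,[3,-2,0],0],
])

```text
clock: 23.68
eef_pos: [474.2, 148.3, 163.2]
eef_rot: [3.14, -0.0, 1.516]
wrist_force: [0.1, -0.4, 0.5]
finger_gap: 0.5
```

```bash
python3 snap.py 14
python3 - <<'E'
from h import *
p,d=manip.camera('top');np.save('pics/top14.npy',d);cv2.imwrite('pics/top14f.png',p[:,:,::-1]);cv2.imwrite('pics/top14.png',cv2.resize(p[145:285,160:420,::-1],None,fx=3,fy=3,interpolation=cv2.INTER_CUBIC))
E
python3 meas.py 14
```

```text
[471.8 152.4 163.2] [[-113.6  392.5  163.2]] [-0.9  2.5  2. ] [ 3.141e+00 -1.000e-03  1.518e+00]
top tab 108 [-118.9  -91.7  -66.9] [149.9 157.5 164.4] [119.7 125.3 129. ]
top tab tilt(rad, +=+y with +x) 0.15 [-92.6 157.6]
top orarm 71 [ 2.1 18.7 34.5] [211.9 219.2 225.2] [69.6 78.3 96.8]
top handle 275 [-53.3 -13.   32.4] [204.3 213.  224.9] [ 44.   78.5 110.5]
top pad 113 [-15.1   1.4  18.6] [101.5 111.  127.9] [60.7 71.7 78.7]
top cap 331 [-27.1  -7.2  14.7] [51.  72.1 92.3] [129.6 134.1 138.6]
top can 969 [-49.  -17.5  34.4] [ 6.  42.5 97. ] [100.3 103.8 108.7]
((-7.064384460449219, 51.84829330444336), (95.61372375488281, 88.74128723144531), 87.95972442626953)
   x -52.5 n 13 zmax 80.0 y 209.0
   x -47.5 n 19 zmax 93.0 y 208.0
   x -42.5 n 13 zmax 95.0 y 209.0
   x -37.5 n 15 zmax 93.0 y 209.0
   x -32.5 n 14 zmax 87.0 y 210.0
   x -27.5 n 14 zmax 85.0 y 211.0
   x -22.5 n 17 zmax 81.0 y 213.0
   x -17.5 n 22 zmax 76.0 y 212.0
   x -12.5 n 27 zmax 103.0 y 215.0
   x -7.5 n 22 zmax 110.0 y 211.0
   x -2.5 n 17 zmax 112.0 y 213.0
   x 2.5 n 8 zmax 103.0 y 210.0
   x 7.5 n 13 zmax 7
[... 432 characters left out ...]
.9 108.5 117.6] [44.8 69.9 80.2]
scene cap 232 [-25.1   0.4  17.1] [49.5 70.3 90. ] [126.5 134.5 138.1]
scene can 590 [-49.2  13.4  36.3] [ 5.1 41.7 96.9] [100.8 104.7 108.7]
   x -42.5 n 8 zmax 93.0 y 208.0
   x -37.5 n 5 zmax 90.0 y 209.0
   x -32.5 n 8 zmax 88.0 y 209.0
   x -27.5 n 4 zmax 80.0 y 207.0
   x -22.5 n 5 zmax 76.0 y 208.0
   x -12.5 n 9 zmax 75.0 y 208.0
   x -7.5 n 13 zmax 98.0 y 209.0
   x -2.5 n 39 zmax 106.0 y 212.0
   x 2.5 n 22 zmax 105.0 y 213.0
   x 7.5 n 13 zmax 75.0 y 211.0
   x 12.5 n 8 zmax 77.0 y 215.0
   x 17.5 n 10 zmax 80.0 y 216.0
   x 22.5 n 14 zmax 83.0 y 218.0
   x 27.5 n 15 zmax 85.0 y 219.0
   x 32.5 n 15 zmax 84.0 y 219.0
   x 37.5 n 5 zmax 85.0 y 218.0
```

View pics/scene14.png

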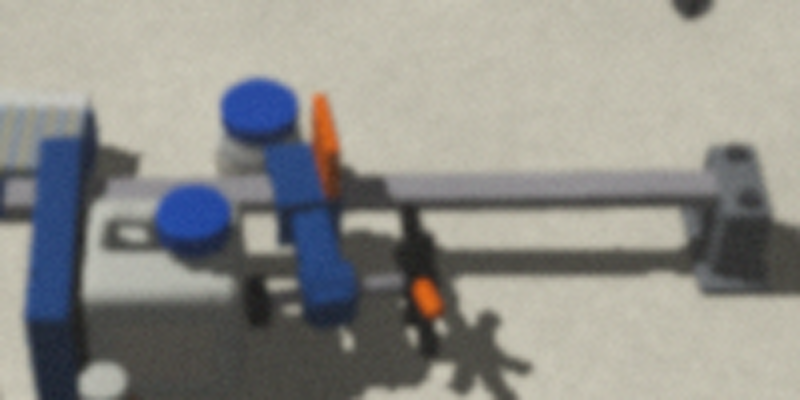

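View pics/top14.png

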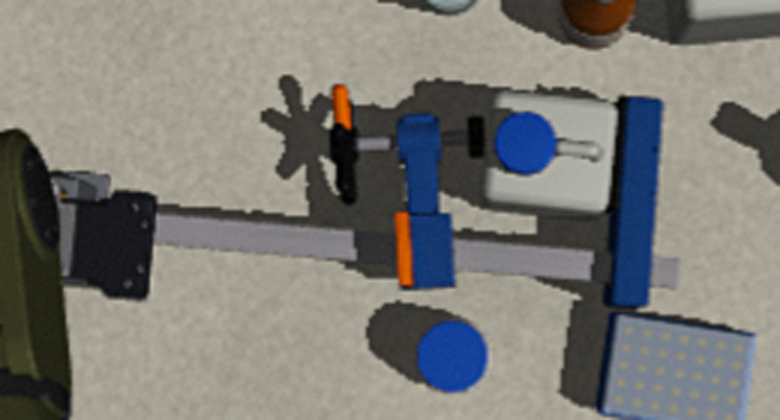

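Run:
```python
from h import *
for n,k in(('top','2'),('top','6'),('top','13'),('top','14'),('scene','6'),('scene','14')):
    im=cv2.imread(f'pics/{n}{k}f.png');C=w2c(cloud(n,np.load(f'pics/{n}{k}.npy')).reshape(-1,3)).reshape(400,640,3)
    hsv=cv2.cvtColor(im,cv2.COLOR_BGR2HSV).astype(int);X,Y,Z=C[...,0],C[...,1],C[...,2]
    m=(X>-60)&(X<60)&(Y>3)&(Y<125)&(Z>97)&(Z<112)
    q=C[m][:,:2]
    out=[]
    # sides: for y bins -> min/max x ; back: for x bins max y; front
    def ln(a,b): 
        a=np.array(a);b=np.array(b);p=np.polyfit(a,b,1);k=abs(b-np.polyval(p,a))<2.5;p=np.polyfit(a[k],b[k],1);return round(p[0],3),round(p[1],1)
    ys=np.arange(15,92,3.);lo=[q[abs(q[:,1]-y)<2][:,0].min() for y in ys];hi=[q[abs(q[:,1]-y)<2][:,0].max() for y in ys]
    xs=np.arange(-42,30,3.);bk=[q[abs(q[:,0]-x)<2][:,1].max() for x in xs];fr=[q[abs(q[:,0]-x)<2][:,1].min() for x in xs]
    print(n,k,'yaw from sides',-np.array([ln(ys,lo)[0],ln(ys,hi)[0]]),'back',ln(xs,bk),'front',ln(xs,fr))
    # fixed jaw face line
    mj=(X>-110)&(X<40)&(Y>-45)&(Y<2.9)&(Z>85)&(Z<105);qj=C[mj][:,:2]
    xs=np.arange(-38,36,3.);print('   jaw front edge',ln(xs,[qj[abs(qj[:,0]-x)<2][:,1].max() for x in xs]),'rear',ln(xs,[qj[abs(qj[:,0]-x)<2][:,1].min() for x in xs]))
    cap=(X>-70)&(X<60)&(Y>10)&(Y<160)&(hsv[...,0]>100)&(hsv[...,0]<130)&(hsv[...,1]>110)&(Z>120)&(Z<150)
    print('   cap',w2c(onz(n,np.argwhere(cap)[:,::-1],135)).mean(0).round(1))
```

```text
top 2 yaw from sides [ 0.007 -0.007] back (np.float64(-0.014), np.float64(98.7)) front (np.float64(-0.008), np.float64(4.2))
   jaw front edge (np.float64(-0.005), np.float64(1.4)) rear (np.float64(-0.016), np.float64(-34.5))
   cap [ -9.1  71.3 135. ]
top 6 yaw from sides [ 0.002 -0.013] back (np.float64(-0.017), np.float64(98.3)) front (np.float64(0.012), np.float64(4.1))
   jaw front edge (np.float64(-0.0), np.float64(1.6)) rear (np.float64(-0.009), np.float64(-34.5))
   cap [ -8.4  71.1 135. ]
top 13 yaw from sides [-0.035 -0.038] back (np.float64(-0.041), np.float64(98.6)) front (np.float64(-0.004), np.float64(4.3))
   jaw front edge (np.float64(-0.001), np.float64(1.6)) rear (np.float64(-0.011), np.float64(-34.5))
   cap [ -7.1  71.9 135. ]
top 14 yaw from sides [-0.027 -0.027] back (np.float64(-0.039), np.float64(98.5)) front (np.float64(-0.011), np.float64(4.2))
   jaw front edge (np.float64(-0.002), np.float64(1.5)) rear (np.float64(-0.009), np.float64(-34.5))
   cap [ -7.  72. 135.]
scene 6 yaw from sides [-1.078 -0.017] back (np.float64(0.034), np.float64(96.0)) front (np.float64(0.008), np.float64(4.5))
   jaw front edge (np.float64(0.031), np.float64(1.3)) rear (np.float64(-0.017), np.float64(-35.2))
   cap [ -1.3  68.9 135. ]
scene 14 yaw from sides [-1.065 -0.049] back (np.float64(-0.058), np.float64(97.5)) front (np.float64(-0.008), np.float64(4.3))
   jaw front edge (np.float64(0.008), np.float64(1.6)) rear (np.float64(-0.018), np.float64(-35.4))
   cap [  0.9  69.5 135. ]
```

Call:
arm_command([
  [0,[0,0,0],0],
  [0,[0,0,0],0],
  [0,[0,0,0],0],
  [0,[0,0,0],0],
])

```text
clock: 24.12
eef_pos: [476.1, 146.2, 161.6]
eef_rot: [-3.142, 0.0, 1.515]
wrist_force: [0.0, -0.2, -0.1]
finger_gap: 0.4
```

Run:
```python
from h import *
p,d=manip.camera('scene');q=cv2.imread('pics/scene0.png')[:,:,::-1]
cv2.imwrite('pics/fin.png',p[:,:,::-1])
s=manip.read_state();print(s['clock'],s['wrist_force'],abs(s['qd']).max())
print(manip.sign_off())
```

```text
24.1667 [-0.03512249  0.04954265  0.05392319] 0.005730302134242072
the job is handed in; nothing more can be done
None
```

View pics/fin.png

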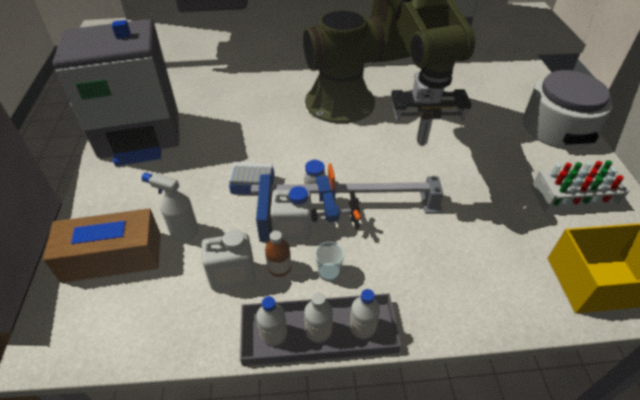

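The canister is clamped and the job is handed in at 24 s. I pushed the canister back against the fixed jaw and slid the free jaw up by its tab with about 22 N until it cocked. I then tightened the star handle in five strokes and moved the arm clear.

**Last checks:**
- **Canister:** it stands upright with its near edge at the jaw face. The jaw tilt is about 0.15 rad, the value given for a tightened jaw.
- **Handle:** it took 11 to 15 N at the arm on the last stroke and showed no clear spring-back on release.
- **Surroundings:** by eye, the bystanders have not moved. The wrist force reads about 0 with nothing touching.

**What disagreed or went wrong:**
- **Height error:** the fingertips sit about 37 to 40 mm higher than the reported height. I therefore pushed the canister higher up than planned, and my first pass went over the tab without touching it.
- **Push force:** the push against the fixed jaw peaked at about 43 N at the wrist, through the fingers. The 40 N limit is given for the arm and the gripper's body.
- **Canister yaw:** the canister measured nearly square before tightening and turned to about 0.03 rad off the jaw face while I tightened. I did not correct this.

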